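Find the blind hole and hold it up to the depth gauge

TASK

Pick up the square aluminium spacer, find which end has the blind hole (seen from above both ends look alike; the gauge's feeler tells hole from solid), and turn it so that the hole points straight up. Bring it up under the depth gauge so that the feeler goes down into the hole and the hole's bottom gently pushes the feeler up to about the middle of its travel (about 10 mm), not against its stop. Finish like that, still holding the spacer steady in the gripper, up off the bench, and leave the other things on the bench where they are.

Things in the scene. Friction and masses are not known exactly. Their poses are not given: they have to be found in the camera images.
- spacer: Blind spacer, bare aluminium, 180 g, lying on a flat. Square middle 40 x 40 x 44 mm long, round boss 34 mm across, 8 mm long on each end: 60 mm overall. From above both ends look alike; only one has the flat-bottomed hole, 20 mm across, 40 mm deep, on the long axis. Origin at its centre, 20 mm above the bench. x points along the length out of the hole: mouth at x = +30 mm, hole bottom x = -10, solid end x = -30.
- gauge: Depth gauge, fixed. Origin on the bench right below the feeler; x points to its column (26 mm thick, at x = 150 mm). Base plate 110 mm wide, 18 high, x = -10 to 180. Arm 26 mm wide, 299 to 325 mm up, from column to x = -8, a 56 mm dial on top at x = 75, and a sleeve 14 mm across below, down to 245 mm. Under the feeler it is open from -x and both sides.
- feeler_tip (a point): Lower tip of the gauge's feeler, a vertical steel pin 6 mm across that hangs out of the sleeve, tip 170 mm above the bench at rest, pointing down. It slides straight up with the part that pushes it.
- feeler (a joint): How far the feeler has been pushed up, in m: 0 at rest, 0.022 at its stop. Its spring takes about 1.7 N to start and about 4.5 N at the stop; it comes down by itself.
- collar: Bystander, to be left alone: loose steel ring, 44 mm across, 14 mm high. Origin at the centre of its underside.
- dish: Bystander, to be left alone: shallow clear plastic dish, 90 mm across, 16 mm high. Origin at the centre of its underside.
- slide_box: Bystander, to be left alone: closed blue plastic box 80 x 110 x 45 mm high. Origin at the centre of its underside.
- sample_box: Bystander, to be left alone: white box with clear lid, 124 x 154 x 57 mm high. Origin at the centre of its underside.
- mouse: Bystander, to be left alone: white computer mouse, 60 x 105 x 28 mm high. Origin at the centre of its underside.
- vial: Bystander, to be left alone: small amber jar, 28 mm across, 60 mm high, standing. Origin at the centre of its underside.
- driver: Bystander, to be left alone: screwdriver lying flat along its own x axis, handle to -x.
Not all that is in view belongs to the job. What is shaped like the spacer but green, pink or purple is not meant.

How it is judged:
At the end, for the whole second after the job is handed in: The spacer is held by the fingers (over 1 N), off the bench (centre more than 130 mm up), its hole pointing up within 0.22 rad (12 degrees), at rest (under 20 mm/s); the feeler's tip is inside the hole, at its bottom within 6 mm, bearing on it and pushed up by 3 to 19 mm (value of joint feeler between 0.003 and 0.019 m and angle between spacer's own x axis and vertical below 0.22 rad and x of feeler_tip in the frame of spacer below -0.004 m and y of feeler_tip in the frame of spacer between -0.01 and 0.01 m and z of feeler_tip in the frame of spacer between -0.01 and 0.01 m and height (world z) of spacer above 0.13 m and contact force between spacer and the fingers above 1 N and contact force between spacer and gauge above 0.5 N and linear speed of spacer below 0.02 m/s); the arm keeps its last pose, push and grip.
It fails at once if the feeler is pushed with more than 15 N (contact force between spacer and gauge above 15 N).
It fails at once if another thing on the bench is moved by more than 40 mm (distance of any of collar, dish, slide_box, sample_box, driver, mouse, vial from where it was at the start of the episode above 0.04 m).
It also fails if it takes over 72 s, if anything falls off the work surface, if the arm or the gripper's body presses on something with over 40 N, if the wrist force passes 120 N, or if a joint passes its speed limit or range.

ROBOT

A 7-joint arm with a two-finger parallel gripper is mounted at the origin on the work surface. World frame = base frame: x ahead of the robot, y to its left, z up, the work surface at z = 0. Lengths are in m, angles in rad, forces in N, time in s.
With the tool pointing down it reaches from about 0.4 to 0.85 m from the base axis. Payload 4.5 kg.
Tool frame: the origin (TCP) lies on the centre line of the jaws, within the pads' length; the fingertips stand r.tcp_to_tips ahead of it and the grasp point (between the pads) lies 11 mm behind it (r.tcp_to_tips is the distance from the TCP to the fingertips, in m); y points along the fingers, x is the direction in which the jaws open and shut, and the axes are right-handed (so a half turn about y gives the same grasp; the last joint's range is limited). The gripper opens to 88 mm and grips with 3 to 60 N. Pads are 18 mm wide; open, the fingers measure 123 mm over their backs; the gripper's body (75 mm by 187 mm) begins 45 mm behind the grasp point.
Start: joints at [1.345, 0.689, -0.195, 1.565, 0.157, 0.902, -0.215], TCP at [0.161, -0.604, 0.247] pointing down, gripper open.
Joint ranges: [-3.01, 3.01], [-0.46, 2.08], [-1.47, 1.51], [0.13, 2.56], [-1, 4.14], [0.04, 2.09], [-2.66, 2.66]. Speed limits (rad/s): [2.57, 2.57, 3.14, 3.14, 3.14, 3.14, 3.14].

INTERFACE

Orientations are given as a unit quaternion [x, y, z, w].
In Python, from plant import r gives the robot as it stands. The module is installed in compiled form; this text tells all that it offers.
- The arm moves only by the shell command python3 -m inch 'ROWS' [OPENING] [FORCE]. ROWS is text: rows parted by semicolons, each of 4 numbers parted by spaces: the shift along the tool's x, y, z in mm, then the turn about the tool's y in degrees. In form: x y z spin; .... A call has 1 to 10 rows; each row is the pose to reach, as a shift and turn from the pose commanded when the call began, along the tool's axes at that moment; what a row does not reach only later rows make up. A row lasts 1/10 s, in which the tool goes at most 50 mm and 8.59 degrees, less where a joint would pass 70% of its speed; a pose out of reach is approached as far as the arm can. A call with a gripper value outside its range is refused whole. OPENING is the gripper command: -1 is shut, 1 is fully open, values between are in proportion, set as the call begins (- or left out, the last holds). The fingers move at their own pace and stop on an object; FORCE is the grip in N (left out, the last holds). Time passes only in rows, so rows that repeat a pose let the fingers close. It gives the time, the measured TCP pose, the force and the opening at its end, in the units of the state.
- r.get_state(): the state, without advancing time (a new reading comes with each control period).
- r.snapshot(name): name is "side" or "top"; returns a dict with "frame" (420x560x3 uint8, red, green, blue), "intrinsics" (3x3 intrinsics, pixels), "R" (3x3) and "t" (3): a world point X has camera coordinates R X + t. Camera axes: x right, y down, z forward; pixel columns grow to the right and rows downward; lengths in m; the calibration is good to about 2 mm. A picture is of the moment at which its call begins. There is no depth.
- r.finish_job(): hands the job in, once; it reports no verdict.
Trained networks look in the newest picture that a camera, given by its name, has taken for a name from the list of things; names that differ only in an ending like _2 or _b are one class to them, and where a whole thing is asked for, a point or a joint stands for the part that bears it (a point fixed in the world has none). Each returns a list of dicts, best first, with "p" (0 to 1); they miss things now and then, are a little off and sometimes report something else, mostly with a low value. They report only what shows in the picture. A call takes as long as a camera call. They do not tell look-alikes from the thing itself.
- r.trace(camera, name): "region" (420x560 bool, what is visible of it) and "centre" ([row, column] in pixels, amid what is visible of it).
- r.tip_of(camera, name): "centre" ([row, column] in pixels: a listed point, or the origin of a listed thing).
The state is a dict: "clock": time; "q": joint angles; "qd": joint speeds; "joint_torque": joint torques, N m; "tool_pos": TCP position; "eef_rot": TCP orientation; "contact_force": force on the tool from outside, world axes, zero at the start; "moment": the same for the moment, N m; "opening": opening from 0.0 (shut) to 1.0 (fully open).
Only numpy, scipy, OpenCV 4.12 (cv2) and the standard library are available. Lean on these libraries where they do the work, as an engineer would, in place of code of your own. Each camera call takes 0.05 s, during which the arm holds its last target.

## Working session

There is one attempt and no reset: what is moved stays moved. The work goes in short steps, Python scripts to look and compute and a shell command to move; the robot and the scene stay as the last step left them, time stands still between calls to the robot, and variables do not carry over. Pictures are saved under pics/ and viewed, and the job is handed in when it is done.

```bash
mkdir -p pics; ls; cat > h.py <<'E'
import numpy as np, cv2
from plant import r
def snap(cam,name):
    s=r.snapshot(cam); cv2.imwrite(f'pics/{name}.png',s['frame'][:,:,::-1]); return s
def ray(s,rc):
    K,R,t=map(np.array,(s['intrinsics'],s['R'],s['t']))
    d=R.T@np.linalg.solve(K,[rc[1],rc[0],1.]); return -R.T@t,d
def atz(s,rc,z):
    o,d=ray(s,rc); return o+d*(z-o[2])/d[2]
def proj(s,X):
    c=np.array(s['R'])@np.array(X)+np.array(s['t']); p=np.array(s['intrinsics'])@c; return p[1]/p[2],p[0]/p[2]
def tri(s1,a,s2,b):
    o1,d1=ray(s1,a);o2,d2=ray(s2,b)
    k=np.linalg.lstsq(np.c_[d1,-d2],o2-o1,rcond=None)[0]
    p,q=o1+d1*k[0],o2+d2*k[1]; return (p+q)/2,np.linalg.norm(p-q)
E
python3 - <<'E'
from h import *
np.set_printoptions(precision=4,suppress=True)
st=r.get_state(); print({k:np.round(v,3) for k,v in st.items()}, r.tcp_to_tips)
for c in('top','side'):
    s=snap(c,c+'0'); print(c,-np.array(s['R']).T@s['t'],np.array(s['R']),s['intrinsics'][0])
    for n in('spacer','gauge','feeler_tip','collar','dish','slide_box','sample_box','mouse','vial','driver'):
        for d in r.tip_of(c,n)[:4]:
            print(n,round(d['p'],2),np.round(d['centre']),atz(s,d['centre'],{'spacer':.02,'feeler_tip':.17}.get(n,0)))
E
```

```text
pics
{'clock': np.float64(0.0), 'q': array([ 1.345,  0.69 , -0.195,  1.566,  0.157,  0.902, -0.215]), 'qd': array([-0.001,  0.001,  0.   ,  0.   , -0.001, -0.002, -0.001]), 'joint_torque': array([ -0.   , -52.756,  -1.267, -15.343,  -0.053,   0.007,   0.   ]), 'tool_pos': array([ 0.16 , -0.603,  0.246]), 'eef_rot': array([-0.56 ,  0.432, -0.43 ,  0.561]), 'contact_force': array([-0.097, -0.577, -0.243]), 'moment': array([0.005, 0.019, 0.018]), 'opening': np.float64(0.998)} 0.008
top [0.4378 0.0078 1.3277] [[-0.0052 -1.      0.0044]
 [-0.989   0.0045 -0.1478]
 [ 0.1478 -0.0051 -0.989 ]] [451.8824   0.     277.9582]
spacer 0.89 [189. 363.] [ 0.679  -0.2501  0.02  ]
spacer 0.86 [231. 302.] [ 0.5574 -0.0669  0.02  ]
spacer 0.85 [258. 332.] [ 0.4779 -0.1536  0.02  ]
spacer 0.8 [220. 335.] [ 0.5873 -0.1646  0.02  ]
gauge 0.81 [240. 218.] [0.5327 0.1781 0.    ]
feeler_tip 0.28 [264. 296.] [ 0.4592 -0.0419  0.17  ]
collar 0.69 [263. 298.] [ 0.4657 -0.0554  0.    ]
dish 0.75 [270. 407.] [ 0.4419 -0.3746  0.    ]
slide_box 0.86 [150. 315.] [ 0.8033 -0.1126  0.    ]
slide_box 0.62 [192. 422.] [
[... 340 characters left out ...]
0.7468]
 [ 0.4527 -0.5942 -0.6648]] [428.2288   0.     282.5737]
spacer 0.76 [229. 312.] [ 0.559  -0.0751  0.02  ]
spacer 0.72 [210. 324.] [ 0.5753 -0.1675  0.02  ]
spacer 0.5 [186. 310.] [ 0.6778 -0.244   0.02  ]
gauge 0.96 [291. 268.] [0.5358 0.1635 0.    ]
gauge 0.4 [254. 336.] [ 0.4577 -0.0487  0.    ]
feeler_tip 0.51 [247. 267.] [0.5275 0.1666 0.17  ]
collar 0.48 [252. 338.] [ 0.4599 -0.0589  0.    ]
dish 0.85 [192. 390.] [ 0.4578 -0.3884 -0.    ]
slide_box 0.98 [195. 259.] [ 0.8008 -0.1294  0.    ]
sample_box 0.67 [163. 338.] [ 0.6823 -0.4344  0.    ]
mouse 0.6 [368. 199.] [0.5282 0.4235 0.    ]
vial 0.67 [334. 160.] [0.664  0.4146 0.    ]
driver 0.78 [321. 310.] [0.3961 0.1784 0.    ]
```

View pics/top0.png

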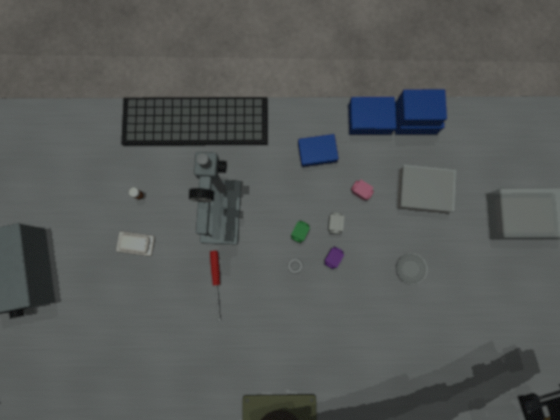

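View pics/side0.png

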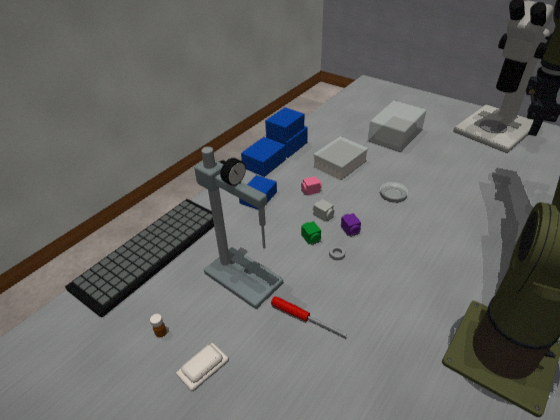

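```bash
python3 - <<'E'
import cv2
a=cv2.imread('pics/top0.png')[165:285,260:400]; cv2.imwrite('pics/topc.png',cv2.resize(a,None,fx=5,fy=5,interpolation=2))
a=cv2.imread('pics/side0.png')[160:320,210:370]; cv2.imwrite('pics/sidec.png',cv2.resize(a,(600,600),interpolation=2))
E
```

```text
(no output)
```

Candidates in the top view: pink (189,363), green (231,302), purple (258,332) and bare grey (221,336). By the description the grey one is the spacer, so I'll check it in a close crop.

View pics/topc.png

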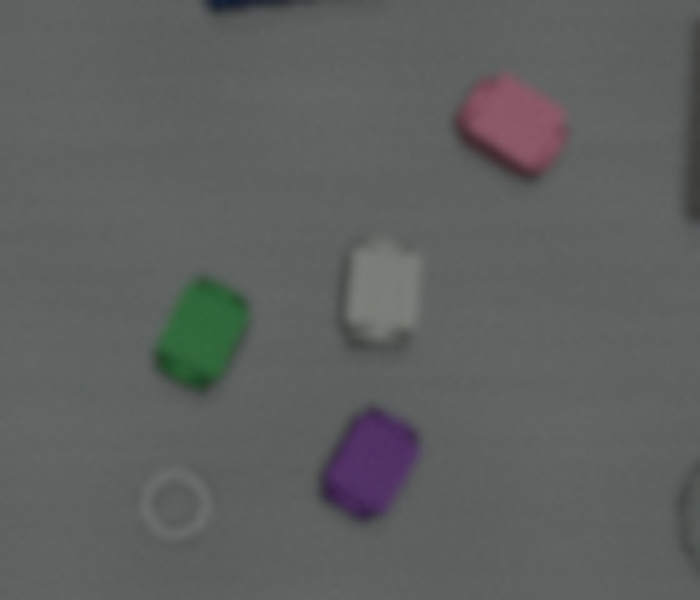

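View pics/sidec.png

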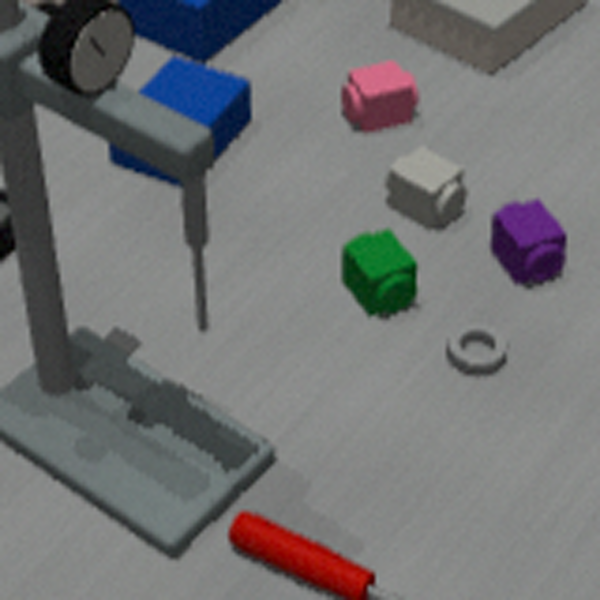

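The grey piece is the spacer, lying with its axis roughly along world x. The rows can't tilt the tool directly, yet holding the spacer hole-up under the feeler needs a horizontal tool. I'll check the geometry, then test in free air what happens at the edge of reach.

```bash
python3 - <<'E'
import cv2
a=cv2.imread('pics/side0.png')[192:228,300:348]; cv2.imwrite('pics/sidez.png',cv2.resize(a,(768,576),interpolation=0))
a=cv2.imread('pics/side0.png')[60:160,440:560]; cv2.imwrite('pics/sidem.png',cv2.resize(a,(480,400),interpolation=2))
E
python3 - <<'E'
from h import *
s=r.snapshot('side')
print(atz(s,(125,490),0),atz(s,(112,455),0),atz(s,(150,505),0))
t=r.snapshot('top')
print(tri(t,(198,216),s,(247,264)))
E
```

```text
[ 0.3214964  -1.00298691  0.        ] [ 0.47185495 -1.029488    0.        ] [ 0.22311259 -0.85204491  0.        ]
(array([0.60205554, 0.14896329, 0.12321686]), np.float64(0.08006398629552303))
```

View pics/sidez.png

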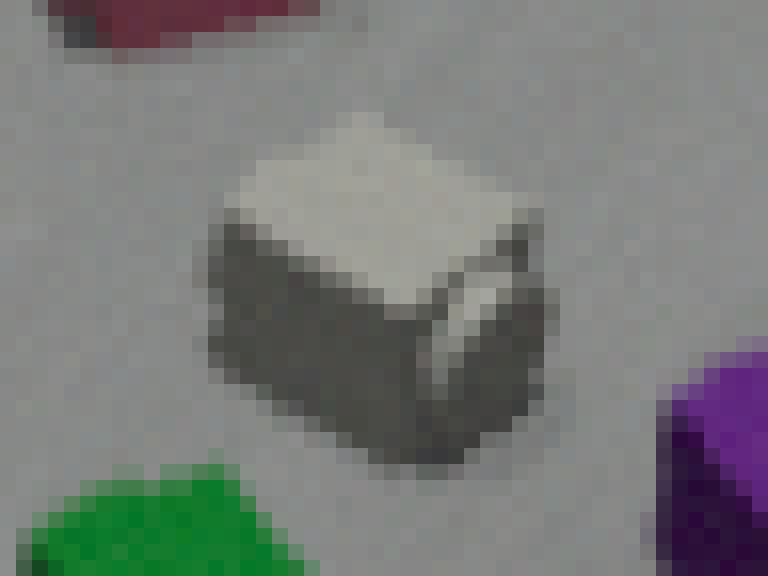

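```bash
python3 -m inch '0 -50 0 0; 0 -100 0 0; 0 -150 0 0; 0 -200 0 0; 0 -250 0 0; 0 -300 0 0; 0 -350 0 0; 0 -400 0 0'; python3 - <<'E'
from h import *
from scipy.spatial.transform import Rotation as Ro
s=r.get_state(); print(s['clock'],np.round(s['q'],3),s['tool_pos'],Ro.from_quat(s['eef_rot']).as_matrix().round(3))
E
```

```text
clock: 2.0
tool_pos: [0.1602, -0.6037, 0.6447]
eef_rot: [0.561, -0.43, 0.432, -0.56]
contact_force: [-0.2, -2.6, 0.9]
opening: 0.999
2.0 [ 1.288  0.582 -0.172  0.552  0.105  2.01  -0.123] [ 0.16019595 -0.60372002  0.64468391] [[ 0.257  0.001  0.967]
 [-0.967 -0.003  0.257]
 [ 0.003 -1.     0.   ]]
```

The near (-x) end face shows no clear hole, but it's in shadow, so I can't call it. Joint 6 is now near its limit, so I'll push further up to see how unreachable poses behave.

```bash
cat > st.py <<'E'
from h import *
from scipy.spatial.transform import Rotation as Ro
np.set_printoptions(precision=3,suppress=True)
s=r.get_state(); print('t',s['clock'],'q',s['q'],'pos',s['tool_pos'],'F',s['contact_force'],'op',s['opening']);print(Ro.from_quat(s['eef_rot']).as_matrix())
E
python3 -m inch '0 -50 0 0; 0 -100 0 0; 0 -150 0 0; 0 -200 0 0; 0 -200 0 0' >/dev/null; python3 st.py
```

```text
t 2.5 q [ 1.206  0.754  0.929  0.198 -0.838  2.089  0.04 ] pos [ 0.163 -0.672  0.678] F [-1.424 -0.523  1.044] op 1.0006003980863525
[[ 0.219  0.069  0.973]
 [-0.961 -0.158  0.228]
 [ 0.17  -0.985  0.031]]
```

It tilts about 10° when out of reach. Next: does the commanded pose stay at the reached pose or at the unreached target?

```bash

python3 -m inch '0 0 0 0; 0 0 0 0' >/dev/null; python3 st.py; python3 -m inch '0 50 0 0; 0 100 0 0; 0 150 0 0; 0 150 0 0' >/dev/null; python3 st.py
```

```text
t 2.7 q [ 1.205  0.755  0.917  0.203 -0.825  2.089  0.039] pos [ 0.163 -0.672  0.675] F [ 0.636  0.634 -0.314] op 1.0000276454399126
[[ 0.218  0.068  0.974]
 [-0.962 -0.152  0.226]
 [ 0.164 -0.986  0.032]]
t 3.1 q [ 0.921  0.737  1.027  0.923 -0.713  1.604  0.337] pos [ 0.177 -0.691  0.524] F [ 0.879 -0.867  0.834] op 0.9994372760411369
[[ 0.223  0.074  0.972]
 [-0.962 -0.145  0.232]
 [ 0.158 -0.987  0.039]]
```

The tilt persists because the commanded pose becomes the reached one, so out-of-reach shifts can ratchet the orientation. To do that on purpose I'll fit a kinematic model to the logged joint/pose pairs.

```bash
cat > log.txt <<'E'
E
cat > kin.py <<'E'
import numpy as np, itertools, json
from scipy.spatial.transform import Rotation as Ro
def fk(p,sg,q,full=False):
    yaw,d,L1,L2,L3,a,b,o7=p[:8]
    Rz=lambda t:Ro.from_euler('z',t).as_matrix(); Ry=lambda t:Ro.from_euler('y',t).as_matrix()
    R=Rz(yaw+sg[0]*q[0]); x=np.array([0,0,d]); pts=[x]
    R=R@Ry(q[1]); x=x+R@[a,0,L1]; pts.append(x)
    R=R@Rz(sg[1]*q[2])@Ry(q[3]); x=x+R@[-a,0,L2]; pts.append(x)
    R=R@Rz(sg[2]*q[4])@Ry(q[5]); x=x+R@[b,0,L3]; pts.append(x)
    R=R@Rz(sg[3]*q[6]+o7)
    # tool y = flange z ; tool x = flange x ; tool z = x cross y
    T=np.c_[R[:,0],R[:,2],np.cross(R[:,0],R[:,2])]
    return (x,T,pts) if full else (x,T)
E
cat > fit.py <<'E'
from kin import *
from scipy.optimize import least_squares
S=[]
def add(q,pos,R): S.append((np.array(q),np.array(pos),np.array(R)))
add([1.345,.690,-.195,1.566,.157,.902,-.215],[.1605,-.6035,.2465],Ro.from_quat([-0.56,.432,-.43,.561]).as_matrix())
add([1.288,.582,-.172,.552,.105,2.01,-.123],[.1602,-.6037,.6447],[[.257,.001,.967],[-.967,-.003,.257],[.003,-1,0]])
add([1.206,.754,.929,.198,-.838,2.089,.04],[.163,-.672,.678],[[.219,.069,.973],[-.961,-.158,.228],[.17,-.985,.031]])
add([.921,.737,1.027,.923,-.713,1.604,.337],[.177,-.691,.524],[[.223,.074,.972],[-.962,-.145,.232],[.158,-.987,.039]])
best=None
for sg in itertools.product([1,-1],repeat=4):
  for y0 in(0,-1.57,3.14,1.57):
   for o in (0,1.57,3.14,-1.57):
    def f(p):
        e=[]
        for q,x,R in S:
            X,T=fk(p,sg,q); e+=list((X-x)*3)+list((T-R).ravel())
        return e
    s=least_squares(f,[y0,.33,.4,.4,.25,0,0,o],max_nfev=40)
    if best is None or s.cost<best[0]: best=(s.cost,sg,s.x); print(s.cost,sg,s.x.round(4))
json.dump([list(map(float,best[2])),best[1]],open('kin.json','w'))
for q,x,R in S:
    X,T=fk(best[2],best[1],q); print((X-x).round(4),np.abs(T-R).max().round(3))
E
python3 fit.py
```

```text
0.30301336718824046 (1, 1, 1, 1) [ 0.5887  0.363  -0.4635  0.3906 -0.5139 -0.0235  0.6579  0.0973]
0.3030133671879168 (1, 1, 1, 1) [ 0.5887  0.363  -0.4635  0.3906 -0.5139 -0.0235  0.6579  6.3805]
0.014010405136803666 (1, 1, 1, 1) [-2.564   0.3986  0.529   0.3555  0.3408  0.025   0.0122 -3.0508]
0.014010405136803225 (1, 1, 1, 1) [-2.564   0.3986  0.529   0.3555  0.3408  0.025   0.0122  3.2324]
0.002214188501156007 (-1, -1, -1, -1) [-0.064   0.3261  0.5567  0.3548  0.2871  0.0075  0.0108 -3.2051]
0.0022141885011559568 (-1, -1, -1, -1) [-0.064   0.3261  0.5567  0.3548  0.2871  0.0075  0.0108 -3.2051]
0.0022141885011559533 (-1, -1, -1, -1) [-0.064   0.3261  0.5567  0.3548  0.2871  0.0075  0.0108  3.0781]
0.0022141885011559216 (-1, -1, -1, -1) [-0.064   0.3261  0.5567  0.3548  0.2871  0.0075  0.0108 -3.2051]
[ 0.0053 -0.0013  0.0027] 0.002
[0.0028 0.0066 0.0135] 0.001
[-0.0017 -0.0024 -0.0068] 0.01
[-0.0046 -0.0016 -0.0093] 0.011
```

```bash
cat > ik.py <<'E'
from kin import *
from scipy.optimize import least_squares
P,SG=json.load(open('kin.json'))
LO=np.array([-3.01,-.46,-1.47,.13,-1,.04,-2.66]);HI=np.array([3.01,2.08,1.51,2.56,4.14,2.09,2.66])
def err(q,x,T,w):
    X,R=fk(P,SG,q); return np.r_[(X-x),w*Ro.from_matrix(R@T.T).as_rotvec()]
def lsq(q0,x,T,w):
    s=least_squares(lambda q:np.r_[err(q,x,T,w)],np.clip(q0,LO+1e-4,HI-1e-4),bounds=(LO,HI)); return s.x
def jac(q):
    J=np.zeros((6,7));X,R=fk(P,SG,q)
    for i in range(7):
        d=np.zeros(7);d[i]=1e-5;X2,R2=fk(P,SG,q+d)
        J[:3,i]=(X2-X)/1e-5;J[3:,i]=Ro.from_matrix(R2@R.T).as_rotvec()/1e-5
    return J
def dls(q0,x,T,w=1.,lam=.05,n=30):
    q=np.array(q0,float);W=np.array([1,1,1,w,w,w])
    for _ in range(n):
        e=-err(q,x,T,w); J=jac(q)*W[:,None]
        q=np.clip(q+J.T@np.linalg.solve(J@J.T+lam**2*np.eye(6),e),LO,HI)
    return q
E
python3 - <<'E'
from ik import *
np.set_printoptions(precision=3,suppress=True)
q0=np.array([1.288,.582,-.172,.552,.105,2.01,-.123])
X,T=fk(P,SG,q0)
print('real  q [1.206 .754 .929 .198 -.838 2.089 .04] d [.003 -.068 .034] y [.069 -.158 -.985]')
for w in(.1,.3,1,3):
    for name,f in(('lsq',lambda q,t:lsq(q,t,T,w)),('dls.05',lambda q,t:dls(q,t,T,w)),('dls.2',lambda q,t:dls(q,t,T,w,.2,10))):
        q=q0
        for k in(.05,.1,.15,.2,.2): q=f(q,X+[0,0,k])
        x,R=fk(P,SG,q); print(w,name,q,x-X,R[:,1])
E
```

```text
real  q [1.206 .754 .929 .198 -.838 2.089 .04] d [.003 -.068 .034] y [.069 -.158 -.985]
0.1 lsq [ 1.24   0.507 -0.     0.13   0.001  2.01  -0.071] [-0.003  0.01   0.183] [ 0.124 -0.458 -0.88 ]
0.1 dls.05 [ 1.236  0.565 -0.084  0.13   0.092  2.09  -0.066] [0.001 0.004 0.139] [ 0.081 -0.341 -0.937]
0.1 dls.2 [ 1.252  0.511 -0.156  0.13   0.14   2.019 -0.086] [-0.002  0.01   0.179] [ 0.122 -0.448 -0.886]
0.3 lsq [ 1.24   0.491  0.001  0.302  0.     2.09  -0.071] [-0.01   0.038  0.129] [ 0.067 -0.247 -0.967]
0.3 dls.05 [ 1.238  0.689 -0.01   0.13   0.014  2.09  -0.068] [ 0.014 -0.049  0.059] [ 0.057 -0.223 -0.973]
0.3 dls.2 [ 1.253  0.54  -0.127  0.174  0.106  2.09  -0.089] [-0.003  0.014  0.14 ] [ 0.089 -0.32  -0.943]
1 lsq [ 1.24   0.462  0.001  0.543  0.     2.09  -0.071] [-0.017  0.064  0.072] [ 0.012 -0.045 -0.999]
1 dls.05 [ 1.239  0.754 -0.003  0.13   0.005  2.09  -0.07 ] [ 0.02  -0.072  0.014] [ 0.042 -0.161 -0.986]
1 dls.2 [ 1.253  0.561 -0.095  0.234  0.072  2.09  -0.089] [-0.001  0.006  0.109] [ 0.07  -0.244 -0.967]
3 lsq [ 1.24   0.46   0.001  0.584  0.     2.09  -0.071] [-0.019  0.069  0.061] [ 0.001 -0.008 -1.   ]
3 dls.05 [ 1.24   0.762 -0.002  0.13   0.004  2.09  -0.07 ] [ 0.02  -0.074  0.009] [ 0.04  -0.154 -0.987]
3 dls.2 [ 1.252  0.565 -0.09   0.241  0.068  2.09  -0.089] [-0.     0.005  0.104] [ 0.068 -0.234 -0.97 ]
```

The model is good to about 1 cm, and a clipped damped-least-squares IK (position and orientation weighted equally) reproduces the tilt behaviour. I'll move towards the spacer and log more poses to sharpen the model.

```bash
cat > lg.py <<'E'
import json; from h import *; s=r.get_state(); open('log.txt','a').write(json.dumps([list(map(float,s[k])) for k in('q','tool_pos','eef_rot')])+'\n')
E
python3 lg.py
python3 -m inch '-446 151 509 0;-446 151 509 0;-446 151 509 0;-446 151 509 0;-446 151 509 0;-446 151 509 0;-446 151 509 0;-446 151 509 0;-446 151 509 0;-446 151 509 0' >/dev/null; python3 lg.py; python3 st.py
python3 -m inch '-150 50 170 -40;-150 50 170 -40;-150 50 170 -40;-150 50 170 -40;-150 50 170 -40;-150 50 170 -40;-150 50 170 -40' >/dev/null; python3 lg.py; python3 st.py
```

```text
t 4.1 q [-0.204  0.689  1.263  1.724 -0.708  1.096 -0.104] pos [ 0.47  -0.313  0.378] F [1.271 0.127 0.25 ] op 0.9973446535351623
[[ 0.227  0.069  0.971]
 [-0.961 -0.146  0.235]
 [ 0.158 -0.987  0.033]]
t 4.8 q [-0.439  0.79   1.054  1.634 -0.67   1.011  0.126] pos [ 0.604 -0.141  0.31 ] F [-0.291 -1.191  0.134] op 1.0013054854724364
[[ 0.797  0.067  0.6  ]
 [-0.586 -0.15   0.796]
 [ 0.143 -0.986 -0.08 ]]
```

```bash
cat > kin.py <<'E'
import numpy as np, itertools, json
from scipy.spatial.transform import Rotation as Ro
Rz=lambda t:np.array([[np.cos(t),-np.sin(t),0],[np.sin(t),np.cos(t),0],[0,0,1]])
Ry=lambda t:np.array([[np.cos(t),0,np.sin(t)],[0,1,0],[-np.sin(t),0,np.cos(t)]])
def fk(p,sg,q,full=False):
    yaw,d,L1,L2,L3,a,b,o7,a0,c1,c2,c3,a4=p[:13]
    R=Rz(yaw+sg[0]*q[0]); x=R@[a0,0,d]; pts=[x]
    R=R@Ry(q[1]); x=x+R@[a,c1,L1]; pts.append(x)
    R=R@Rz(sg[1]*q[2])@Ry(q[3]); x=x+R@[a4,c2,L2]; pts.append(x)
    R=R@Rz(sg[2]*q[4])@Ry(q[5]); x=x+R@[b,c3,L3]; pts.append(x)
    R=R@Rz(sg[3]*q[6]+o7)
    T=np.c_[R[:,0],R[:,2],np.cross(R[:,0],R[:,2])]
    return (x,T,pts) if full else (x,T)
E
cat > fit.py <<'E'
from kin import *
from scipy.optimize import least_squares
S=[]
def add(q,pos,R): S.append((np.array(q),np.array(pos),np.array(R)))
add([1.345,.690,-.195,1.566,.157,.902,-.215],[.1605,-.6035,.2465],Ro.from_quat([-0.56,.432,-.43,.561]).as_matrix())
add([1.288,.582,-.172,.552,.105,2.01,-.123],[.1602,-.6037,.6447],[[.257,.001,.967],[-.967,-.003,.257],[.003,-1,0]])
add([1.205,.755,.917,.203,-.825,2.089,.039],[.163,-.672,.675],[[.218,.068,.974],[-.962,-.152,.226],[.164,-.986,.032]])
for l in open('log.txt'):
    if l.strip():
        q,x,o=json.loads(l); add(q,x,Ro.from_quat(o).as_matrix())
sg=(-1,-1,-1,-1)
def f(p):
    e=[]
    for q,x,R in S:
        X,T=fk(p,sg,q); e+=list((X-x)*3)+list((T-R).ravel())
    return np.r_[e,1e-2*p[[0,5,6,8,9,10,11,12]]]
s=least_squares(f,[0,.33,.55,.35,.29,0,0,3.1,0,0,0,0,0])
print(s.cost,s.x.round(4)); json.dump([list(map(float,s.x)),sg],open('kin.json','w'))
for q,x,R in S:
    X,T=fk(s.x,sg,q); print(((X-x)*1000).round(1),np.abs(T-R).max().round(4))
E
python3 fit.py
```

```text
8.074900613072894e-06 [-0.0000e+00  3.4730e-01  5.6420e-01  3.4460e-01  3.1800e-01  1.0000e-03
 -0.0000e+00  3.1415e+00 -1.3000e-03 -1.9100e-02 -2.6400e-02 -5.0000e-04
  2.0000e-04]
[ 0.1  0.1 -0. ] 0.002
[-0.2 -0.  -0. ] 0.0009
[0.1 0.  0.1] 0.0005
[-0.1 -0.1 -0.1] 0.0001
[0.  0.  0.1] 0.0001
[-0.1  0.  -0. ] 0.0001
```

Sub-millimetre model now. Next, measure the spacer and feeler accurately and build a row simulator to plan the ratcheting.

```bash
python3 - <<'E'
from h import *
np.set_printoptions(precision=4,suppress=True)
for c in('top','side'):
    s=snap(c,c+'1')
    for d in r.trace(c,'spacer')[:5]:
        m=d['region']; ce=d['centre']; col=s['frame'][m].mean(0)
        if col.max()-col.min()<25:
            cs=[];
            ct,_=cv2.findContours(m.astype(np.uint8),0,1); big=max(ct,key=cv2.contourArea)[:,0,:]
            W=np.array([atz(s,(v,u),.035)[:2] for u,v in big],np.float32)
            print(c,d['p'],ce,col,atz(s,ce,.02),cv2.minAreaRect(W*1000))
    for n in('feeler_tip','gauge','feeler'):
        try:
            for d in r.tip_of(c,n)[:3]: print(c,n,d['p'],d['centre'],atz(s,d['centre'],.17 if n=='feeler_tip' else 0)[:2])
        except Exception as e: print(n,e)
    I=s['frame'][:,:,::-1]
    if c=='top': cv2.imwrite('pics/topg.png',cv2.resize(I[145:255,180:250],None,fx=5,fy=5,interpolation=2)); cv2.imwrite('pics/tops.png',cv2.resize(I[200:240,310:360],None,fx=14,fy=14,interpolation=2))
    else: cv2.imwrite('pics/sideg.png',cv2.resize(I[170:310,200:290],None,fx=4,fy=4,interpolation=2))
E
```

```text
top gauge 0.87 [241.0, 217.7] [0.5304 0.1783]
feeler it knows: collar, dish, driver, feeler_tip, gauge, mouse, sample_box, slide_box, spacer, vial
side feeler_tip 0.39 [250.4, 263.5] [0.5268 0.1797]
side gauge 0.92 [295.7, 265.8] [0.5303 0.1793]
feeler it knows: collar, dish, driver, feeler_tip, gauge, mouse, sample_box, slide_box, spacer, vial
```

View pics/topg.png

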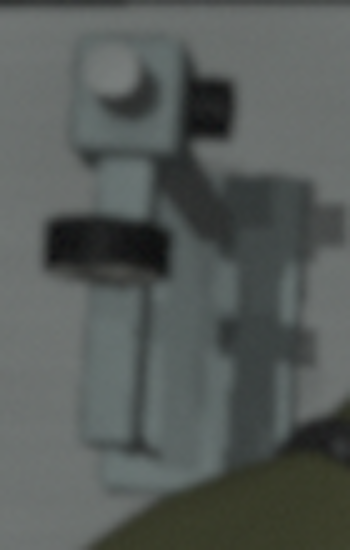

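View pics/sideg.png

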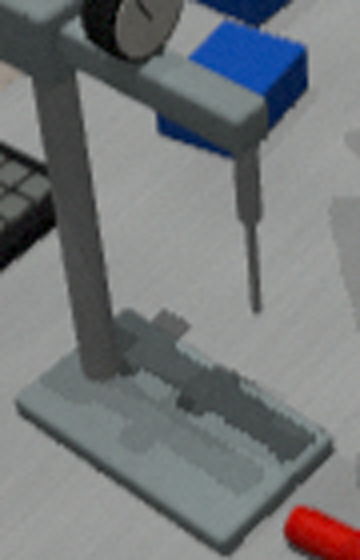

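View pics/tops.png

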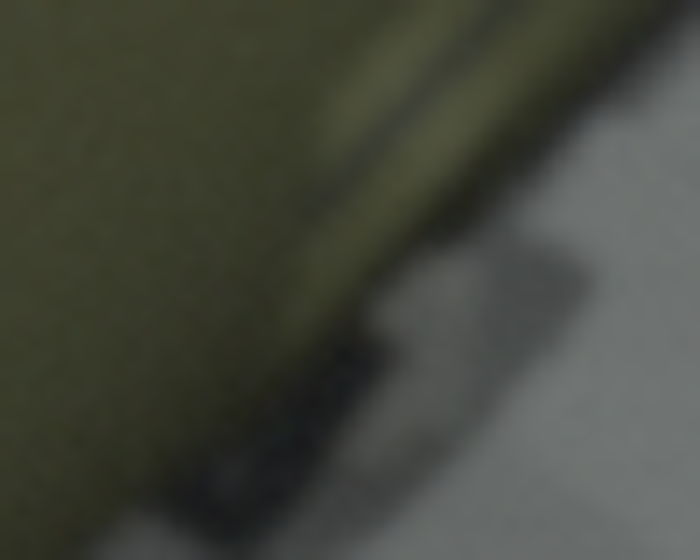

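```bash
python3 - <<'E'
from h import *
import pickle
np.set_printoptions(precision=4,suppress=True)
T=r.snapshot('top');S=r.snapshot('side')
pickle.dump((T,S),open('cams.pkl','wb'))
print('tip',atz(S,(248,264.2),.17))
for p in((234.4,196.4),(234.8,210)): print('arm end',atz(T,p,.325))
for p in((153,196),(153.5,216)): print('coltop',atz(T,p,.33))
im=cv2.imread('pics/top0.png').astype(int)[200:245,315:355]
m=((im.sum(2)>330)).astype(np.uint8)
im2=cv2.imread('pics/side0.png')
n,l,st,ce=cv2.connectedComponentsWithStats(m); k=1+st[1:,4].argmax(); print(st[k],ce[k])
c,_=cv2.findContours((l==k).astype(np.uint8),0,1)
px=max(c,key=cv2.contourArea)[:,0,:]+[315,200]
W=np.array([atz(T,(v,u),.04)[:2] for u,v in px],np.float32)*1000
print('rect',cv2.minAreaRect(W)); 
ys,xs=np.nonzero(l==k); Q=np.array([atz(T,(v+200,u+315),.04)[:2] for u,v in zip(xs,ys)])
C=np.cov(Q.T); w,v=np.linalg.eigh(C); print('mean',Q.mean(0),'sd',np.sqrt(w)*np.sqrt(12),'axis',np.degrees(np.arctan2(v[1,1],v[0,1])))
big=cv2.resize((cv2.imread('pics/top0.png')[200:245,315:355]),None,fx=13,fy=13,interpolation=0); cv2.imwrite('pics/spz.png',big)
E
```

```text
tip [0.5302 0.1728 0.17  ]
arm end [0.5226 0.1841 0.325 ]
arm end [0.5216 0.1539 0.325 ]
coltop [0.7072 0.1881 0.33  ]
coltop [0.7059 0.1427 0.33  ]
[ 15  14  14  18 203] [21.6798 22.2709]
rect ((579.0040283203125, -166.37657165527344), (37.27096176147461, 49.18619155883789), 88.48296356201172)
mean [ 0.5796 -0.1669] sd [0.0367 0.0447] axis 172.0090071955627
```

View pics/spz.png

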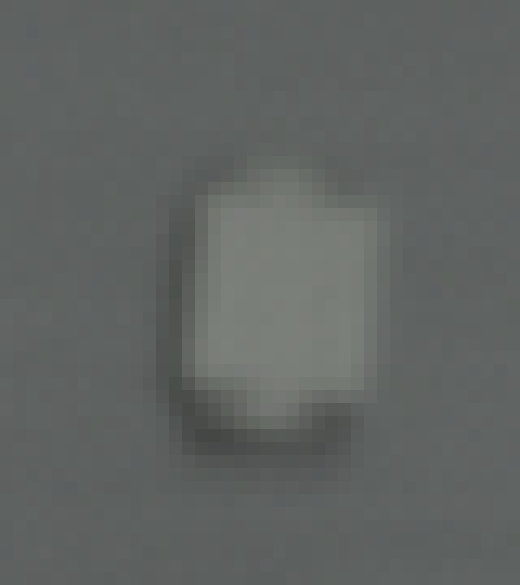

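Feeler at about (0.530, 0.171). Spacer centre is (0.5795, -0.1665), axis about -5° from world x. Next: calibrate the row simulator against the logged test, and find which horizontal-tool end poses are reachable.

```bash
cat > sim.py <<'E'
from kin import *
P,SG=json.load(open('kin.json'));P=list(P)
LO=np.array([-3.01,-.46,-1.47,.13,-1,.04,-2.66]);HI=np.array([3.01,2.08,1.51,2.56,4.14,2.09,2.66])
VM=np.array([2.57,2.57,3.14,3.14,3.14,3.14,3.14])*.07
def fkj(q):
    yaw,d,L1,L2,L3,a,b,o7,a0,c1,c2,c3,a4=P
    R=Rz(yaw-q[0]); ax=[];o=[]
    x=R@[a0,0,d]; ax.append(-R[:,2]);o.append(x)
    R=R@Ry(q[1]); ax.append(R[:,1]);o.append(x); x=x+R@[a,c1,L1]
    ax.append(-R[:,2]);o.append(x); R=R@Rz(-q[2])@Ry(q[3]); ax.append(R[:,1]);o.append(x); x=x+R@[a4,c2,L2]
    ax.append(-R[:,2]);o.append(x); R=R@Rz(-q[4])@Ry(q[5]); ax.append(R[:,1]);o.append(x); x=x+R@[b,c3,L3]
    ax.append(-R[:,2]);o.append(x); R=R@Rz(-q[6]+o7)
    T=np.c_[R[:,0],R[:,2],np.cross(R[:,0],R[:,2])]
    ax=np.array(ax);o=np.array(o)
    return x,T,np.r_[np.cross(ax,x-o).T,ax.T]
def rv(R):
    c=(np.trace(R)-1)/2; v=np.array([R[2,1]-R[1,2],R[0,2]-R[2,0],R[1,0]-R[0,1]])/2
    s=np.linalg.norm(v)
    if s<1e-9: return v
    return v*(np.arctan2(s,c)/s)
def rod(v): return Ro.from_rotvec(v).as_matrix()
OPT=dict(w=1.,lam=.05,n=20)
def solve(q,x,T,w=None,lam=None,n=None):
    w=w or OPT['w'];lam=lam or OPT['lam'];n=n or OPT['n']
    W=np.array([1,1,1,w,w,w])
    for _ in range(n):
        X,R,J=fkj(q); e=np.r_[x-X,rv(T@R.T)]*W
        if np.abs(e).max()<1e-5: break
        J=J*W[:,None]
        q=np.clip(q+J.T@np.linalg.solve(J@J.T+lam**2*np.eye(6),e),LO,HI)
    return q
def call(q,rows):
    X0,T0,_=fkj(q)
    for x,y,z,s in rows:
        tx=X0+T0@np.array([x,y,z])/1000; tT=T0@rod([0,np.radians(s),0])
        X,T,_=fkj(q); d=tx-X; n=np.linalg.norm(d); f=min(1,.05/n) if n>0 else 1
        v=rv(tT@T.T);a=np.linalg.norm(v); g=min(1,.15/a) if a>0 else 1
        qn=solve(q,X+d*f,rod(v*g)@T); dq=qn-q
        k=max(1,(np.abs(dq)/VM).max()); q=q+dq/k
    return q
E
python3 - <<'E'
from sim import *
import sim
np.set_printoptions(precision=3,suppress=True)
q0=np.array([1.288,.582,-.172,.552,.105,2.01,-.123]); X0,T0,_=fkj(q0)
print('real [1.205 .755 .917 .203 -.825 2.089 .039] [.003 -.068 .03] [.069 -.155 -.986] ')
for w in(.2,.5,1,):
  for lam in(.005,.01,.02,.05,.1):
    for n in (1,5,20,100):
        sim.OPT.update(w=w,lam=lam,n=n)
        q=call(q0,[(0,-50,0,0),(0,-100,0,0),(0,-150,0,0),(0,-200,0,0),(0,-200,0,0)])
        X,T,_=fkj(q); print(w,lam,n,q,X-X0,T[:,1])
E
```

```text
real [1.205 .755 .917 .203 -.825 2.089 .039] [.003 -.068 .03] [.069 -.155 -.986] 
0.2 0.005 1 [ 1.223  0.817 -0.111  0.318  0.09   2.005 -0.125] [ 0.055 -0.09  -0.086] [ 0.    -0.003 -1.   ]
0.2 0.005 5 [ 1.212  0.524  0.083  0.478 -0.033  1.932 -0.004] [ 0.    -0.015  0.066] [ 0.049 -0.201 -0.978]
0.2 0.005 20 [ 1.24   0.633  0.431  0.334 -0.355  2.09   0.05 ] [-0.034 -0.024  0.049] [ 0.056 -0.099 -0.994]
0.2 0.005 100 [ 1.484  1.015  0.483  0.13  -0.786  2.09  -0.401] [-0.065 -0.149 -0.147] [ 0.283  0.106 -0.953]
0.2 0.01 1 [ 1.219  0.828 -0.109  0.233  0.092  2.078 -0.121] [ 0.053 -0.084 -0.068] [ 0.001 -0.004 -1.   ]
0.2 0.01 5 [ 1.271  0.941  0.159  0.13  -0.205  2.09  -0.14 ] [ 0.027 -0.123 -0.115] [ 0.044  0.032 -0.999]
0.2 0.01 20 [ 1.272  0.911  0.393  0.13  -0.364  2.09   0.009] [ 0.    -0.122 -0.086] [ 0.008 -0.018 -1.   ]
0.2 0.01 100 [ 1.428  0.982  0.549  0.13  -0.761  2.09  -0.31 ] [-0.049 -0.142 -0.125] [ 0.211  0.069 -0.975]
0.2 0.02 1 [ 1.212  0.909 -0.09   0.13   0.093  2.09  -0.095] [ 0.06  -0.111 -0.096] [-0.004 -0.016 -1.   ]
0.2 0.02 5 [ 1.237  0.909  0.089  0.
[... 4760 characters left out ...]
4  2.09  -0.081] [ 0.04  -0.105 -0.06 ] [ 0.023 -0.053 -0.998]
1 0.05 20 [ 1.266  0.867  0.421  0.13  -0.422  2.09  -0.058] [ 0.009 -0.109 -0.052] [ 0.049 -0.055 -0.997]
1 0.05 100 [ 1.31   0.848  0.574  0.13  -0.611  2.09  -0.083] [-0.016 -0.108 -0.032] [ 0.093 -0.076 -0.993]
1 0.1 1 [ 1.231  0.647 -0.118  0.13   0.11   2.09  -0.091] [ 0.024 -0.042  0.09 ] [ 0.089 -0.257 -0.962]
1 0.1 5 [ 1.227  0.65  -0.012  0.13   0.014  2.09  -0.083] [ 0.022 -0.042  0.09 ] [ 0.088 -0.254 -0.963]
1 0.1 20 [ 1.218  0.656  0.261  0.13  -0.235  2.09  -0.063] [ 0.016 -0.041  0.091] [ 0.088 -0.251 -0.964]
1 0.1 100 [ 1.216  0.675  0.538  0.13  -0.489  2.09  -0.038] [ 0.009 -0.046  0.087] [ 0.085 -0.246 -0.966]
```

```bash
cat > feas.py <<'E'
from sim import *
from scipy.optimize import least_squares
rng=np.random.default_rng(0)
C=np.array([.530,.1715,.190]); U=np.array([0,0,1.])
for az in range(-180,180,20):
    h=np.array([np.cos(np.radians(az)),np.sin(np.radians(az)),0])
    for sgn in(1,-1):
        z=sgn*U; x=np.cross(h,z); T=np.c_[x,h,z]
        best=None;sols=[]
        for k in range(25):
            q=rng.uniform(LO,HI)
            s=least_squares(lambda q:np.r_[(fkj(q)[0]-C-.011*h),rv(T@fkj(q)[1].T)],q,bounds=(LO,HI),max_nfev=60)
            if s.cost<1e-8:
                pts=fk(P,SG,s.x,True)[2]
                sols.append((round(min(pts[1][2],pts[2][2]),2),s.x.round(2)))
            best=min(best or 9,s.cost)
        print(az,sgn,len(sols),'best %.4f'%best, max(sols,key=lambda t:t[0]) if sols else '')
E
python3 feas.py
```

```text
-180 1 0 best 0.0051 
-180 -1 0 best 0.0051 
-160 1 0 best 0.0094 
-160 -1 0 best 0.0094 
-140 1 0 best 0.0037 
-140 -1 0 best 0.0037 
-120 1 10 best 0.0000 (np.float64(0.19), array([-0.88,  1.58,  0.91,  0.91,  0.1 ,  2.09,  2.54]))
-120 -1 9 best 0.0000 (np.float64(0.19), array([-0.88,  1.59,  0.92,  0.91,  0.1 ,  2.09, -0.6 ]))
-100 1 5 best 0.0000 (np.float64(0.19), array([-0.71,  1.35, -0.07,  1.17,  0.79,  2.09,  1.95]))
-100 -1 10 best 0.0000 (np.float64(0.19), array([-1.15,  1.81,  1.51,  1.2 , -0.22,  1.68, -0.14]))
-80 1 6 best 0.0000 (np.float64(0.19), array([-1.2 ,  1.44,  0.75,  1.49,  0.48,  1.36,  2.32]))
-80 -1 13 best 0.0000 (np.float64(0.19), array([-0.81,  1.28, -0.07,  1.47,  0.97,  1.86, -1.29]))
-60 1 7 best 0.0000 (np.float64(0.19), array([-0.67,  1.28, -0.46,  1.77,  1.31,  2.03,  1.58]))
-60 -1 8 best 0.0000 (np.float64(0.19), array([-1.21,  1.32,  0.49,  1.8 ,  0.94,  1.21, -1.26]))
-40 1 4 best 0.0000 (np.float64(0.19), array([-1.16,  1.28,  0.26,  2.09,  1.42,  1.28,  1.4 ]))
-40 -1 16 best 0.0000 (np.float64(0.19), array([-1.38,  1.41,  0.64,  2.1 ,  1.34
[... 800 characters left out ...]
.float64(0.19), array([ 0.88,  1.72, -1.35,  1.98, -0.24,  0.29, -2.65]))
100 1 4 best 0.0000 (np.float64(0.19), array([ 0.78,  1.73, -1.44,  1.68,  0.07,  0.83,  0.15]))
100 -1 2 best 0.0000 (np.float64(0.19), array([ 0.46,  1.31, -0.57,  1.7 , -0.96,  1.19, -2.01]))
120 1 2 best 0.0000 (np.float64(0.19), array([ 0.56,  1.58, -1.2 ,  1.37, -0.17,  1.31,  0.38]))
120 -1 5 best 0.0000 (np.float64(0.19), array([ 0.11,  1.29, -0.07,  1.4 , -0.99,  1.77, -1.98]))
140 1 4 best 0.0000 (np.float64(0.19), array([ 0.18,  1.41, -0.52,  1.09, -0.55,  1.86,  0.79]))
140 -1 2 best 0.0000 (np.float64(0.19), array([-0.05,  1.37,  0.05,  1.11, -0.87,  2.07, -2.03]))
160 1 0 best 0.0001 
160 -1 0 best 0.0001
```

The exact IK internals aren't reproduced, but the behaviour class is clear and good end poses exist with the tool coming in sideways (azimuth -40 to -80). The tool keeps about 8° of tilt, which a slightly high grasp tolerates. I'll go to hover and spin so the jaws close across the flats.

```bash
cat > to.py <<'E'
# python3 to.py x y z [az of tool z wanted] -> shift in tool axes mm, spin deg
import sys; from h import *
from scipy.spatial.transform import Rotation as Ro
s=r.get_state();R=Ro.from_quat(s['eef_rot']).as_matrix()
t=np.array(list(map(float,sys.argv[1:4]))); print('shift mm',np.round(R.T@(t-s['tool_pos'])*1000,1),'dist',round(np.linalg.norm(t-s['tool_pos'])*1000))
if len(sys.argv)>4:
    a=np.radians(float(sys.argv[4])); 
    best=min(range(-180,180),key=lambda d:-(lambda z:z[0]*np.cos(a)+z[1]*np.sin(a))((R@Ro.from_euler('y',d,degrees=True).as_matrix())[:,2]))
    print('spin',best)
E
python3 to.py .580 -.153 .122 -5
```

```text
shift mm [-41.8 186.5  -6.6] dist 191
spin 58
```

```bash
python3 -m inch '-42 186 -7 58;-42 186 -7 58;-42 186 -7 58;-42 186 -7 58;-42 186 -7 58;-42 186 -7 58;-42 186 -7 58;-42 186 -7 58;-42 186 -7 58' 0.4 10>/dev/null; python3 st.py; python3 lg.py; python3 - <<'E'
from h import *
for c in('top','side'):
    s=snap(c,c+'2'); I=s['frame'][:,:,::-1]
    cv2.imwrite(f'pics/{c}2c.png',cv2.resize(I[150:270,270:390],(600,600),interpolation=2))
E
python3 to.py .580 -.168 .022 -5
```

```text
clock: 6.2
tool_pos: [0.5799, -0.1529, 0.1225]
eef_rot: [0.496, -0.462, 0.576, -0.458]
contact_force: [-1.4, -0.2, 0.2]
opening: 0.703
t 6.2 q [-0.321  0.967  0.804  1.877 -0.99   0.604 -0.607] pos [ 0.58  -0.153  0.122] F [-1.35  -0.222  0.232] op 0.7034426931244606
[[-0.089  0.07   0.994]
 [-0.985 -0.154 -0.078]
 [ 0.148 -0.986  0.083]]
shift mm [ 1.000e-01  1.014e+02 -7.000e+00] dist 102
spin 0
```

View pics/side2c.png

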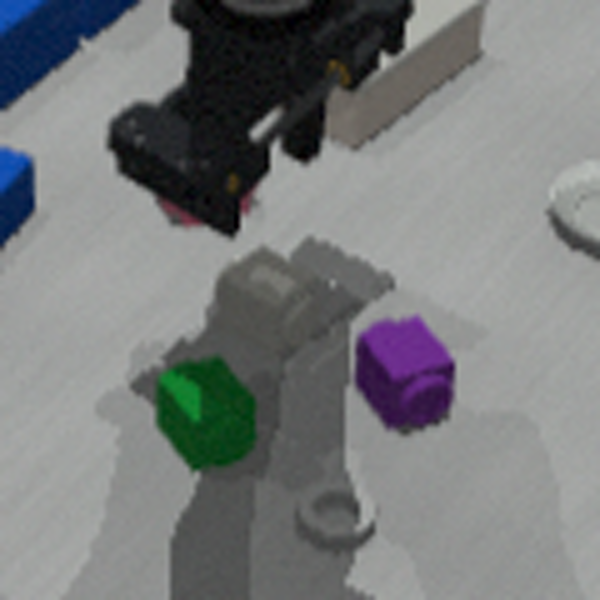

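View pics/top2.png

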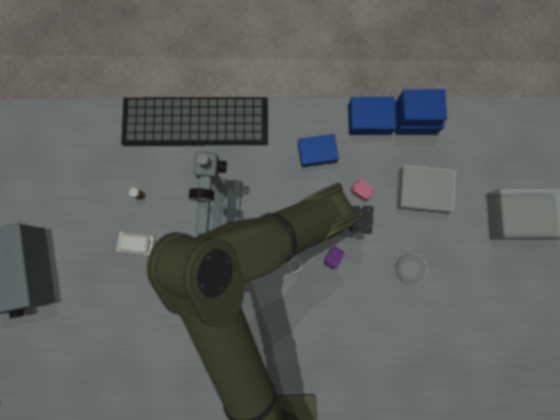

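The hover looks good: the gripper is above the spacer, with the green and purple pieces clear on either side. Descending.

```bash
python3 -m inch '0 30 -2 0;0 60 -4 0;0 85 -6 0;0 95 -7 0;0 101 -7 0;0 101 -7 0' - 10; python3 st.py
python3 - <<'E'
from h import *
s=snap('side','side3'); I=s['frame'][:,:,::-1]
cv2.imwrite('pics/side3c.png',cv2.resize(I[150:270,270:390],(600,600),interpolation=2))
E
```

```text
clock: 6.9
tool_pos: [0.58, -0.1681, 0.0224]
eef_rot: [0.495, -0.462, 0.576, -0.457]
contact_force: [0.1, 0.4, -0.4]
opening: 0.702
t 6.9 q [-0.138  1.045  0.481  1.88  -0.988  0.318 -0.606] pos [ 0.58  -0.168  0.022] F [ 0.096  0.38  -0.419] op 0.7018444899283639
[[-0.092  0.07   0.993]
 [-0.985 -0.154 -0.08 ]
 [ 0.148 -0.986  0.083]]
```

View pics/side3c.png

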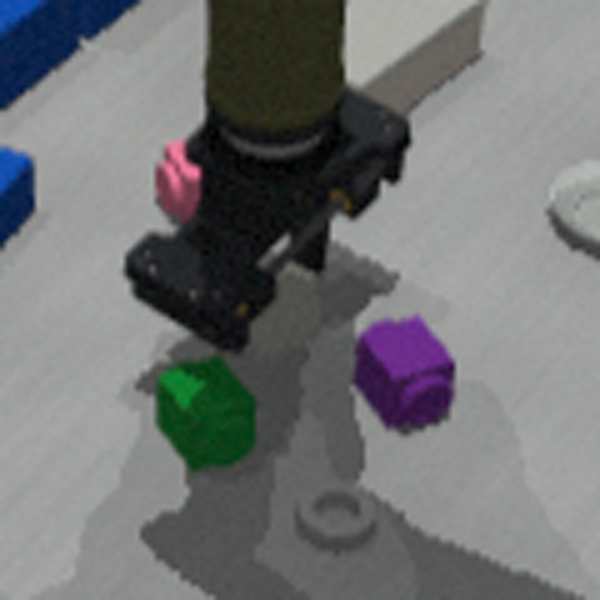

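The fingers straddle the spacer, clear of the green piece. Closing.

```bash
python3 -m inch '0 0 0 0;0 0 0 0;0 0 0 0;0 0 0 0;0 0 0 0;0 0 0 0' -1 40; python3 -m inch '0 -40 0 0;0 -80 0 0;0 -80 0 0'; python3 st.py
python3 - <<'E'
from h import *
s=snap('side','side4'); I=s['frame'][:,:,::-1]
cv2.imwrite('pics/side4c.png',cv2.resize(I[130:270,260:400],(600,600),interpolation=2))
E
```

```text
clock: 7.55
tool_pos: [0.5804, -0.1677, 0.0231]
eef_rot: [0.494, -0.462, 0.577, -0.458]
contact_force: [-0.7, 1.1, 5.8]
opening: 0.475
clock: 7.85
tool_pos: [0.5762, -0.1558, 0.1051]
eef_rot: [0.494, -0.46, 0.578, -0.458]
contact_force: [1.0, -0.0, -2.1]
opening: 0.474
t 7.85 q [-0.246  0.937  0.648  1.896 -0.895  0.474 -0.691] pos [ 0.576 -0.156  0.105] F [ 0.953 -0.026 -2.087] op 0.47442624403163597
[[-0.092  0.076  0.993]
 [-0.985 -0.156 -0.08 ]
 [ 0.149 -0.985  0.089]]
```

View pics/side4c.png

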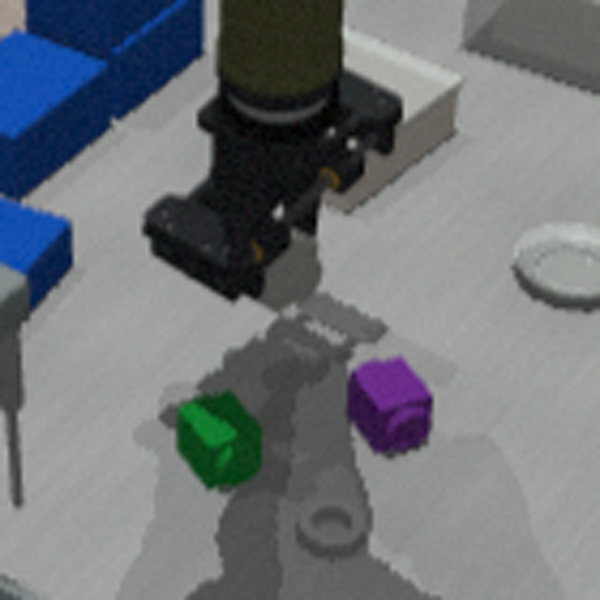

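Held: opening 0.474 (about 41.7 mm) and the weight shows. Before tilting I'll check the simulator against the logged reachable moves, to pin down the IK parameters.

```bash
python3 - <<'E'
from sim import *
import sim
np.set_printoptions(precision=3,suppress=True)
q27=np.array([1.205,.755,.917,.203,-.825,2.089,.039])
R31=np.array([ 0.921,0.737,1.027,0.923,-0.713,1.604,0.337])
R41=np.array([-0.204,0.689,1.263,1.724,-0.708,1.096,-0.104])
R48=np.array([-0.439,0.79,1.054,1.634,-0.67,1.011,0.126])
R62=np.array([-0.321,0.967,0.804,1.877,-0.99,0.604,-0.607])
R69=np.array([-0.138,1.045,0.481,1.88,-0.988,0.318,-0.606])
q12=np.array([1.345,.69,-.195,1.566,.157,.902,-.215]); R20=np.array([1.288,.582,-.172,.552,.105,2.01,-.123])
T=[(q12,[(0,-50*k,0,0) for k in range(1,9)],R20),(q27,[(0,50,0,0),(0,100,0,0),(0,150,0,0),(0,150,0,0)],R31),(R31,[(-446,151,509,0)]*10,R41),(R41,[(-150,50,170,-40)]*7,R48),(R48,[(-42,186,-7,58)]*9,R62),(R62,[(0,30,-2,0),(0,60,-4,0),(0,85,-6,0),(0,95,-7,0),(0,101,-7,0),(0,101,-7,0)],R69)]
for w in (.3,1):
  for lam in(.01,.05,.1,.2):
    for n in(3,20,):
      sim.OPT.update(w=w,lam=lam,n=n)
      print(w,lam,n,[np.abs(call(a,b)-c).max().round(3) for a,b,c in T])
sim.OPT.update(w=1,lam=.05,n=20)
for a,b,c in T: print(call(a,b)-c)
E
```

```text
0.3 0.01 3 [np.float64(0.009), np.float64(0.012), np.float64(0.005), np.float64(0.005), np.float64(0.019), np.float64(0.014)]
0.3 0.01 20 [np.float64(0.009), np.float64(0.012), np.float64(0.005), np.float64(0.005), np.float64(0.01), np.float64(0.013)]
0.3 0.05 3 [np.float64(0.012), np.float64(0.019), np.float64(0.005), np.float64(0.005), np.float64(0.019), np.float64(0.014)]
0.3 0.05 20 [np.float64(0.009), np.float64(0.021), np.float64(0.005), np.float64(0.005), np.float64(0.01), np.float64(0.013)]
0.3 0.1 3 [np.float64(0.067), np.float64(0.04), np.float64(0.009), np.float64(0.005), np.float64(0.029), np.float64(0.015)]
0.3 0.1 20 [np.float64(0.009), np.float64(0.022), np.float64(0.004), np.float64(0.005), np.float64(0.01), np.float64(0.013)]
0.3 0.2 3 [np.float64(0.29), np.float64(0.429), np.float64(0.098), np.float64(0.005), np.float64(0.071), np.float64(0.075)]
0.3 0.2 20 [np.float64(0.012), np.float64(0.02), np.float64(0.004), np.float64(0.005), np.float64(0.01), np.float64(0.013)]
1 0.01 3 [np.float64(0.009), np.float64(0.012), np.float64(0.005), np.float64(0.005), np.float64(0.
[... 490 characters left out ...]
(0.019), np.float64(0.015)]
1 0.1 20 [np.float64(0.009), np.float64(0.024), np.float64(0.005), np.float64(0.005), np.float64(0.01), np.float64(0.013)]
1 0.2 3 [np.float64(0.211), np.float64(0.348), np.float64(0.06), np.float64(0.005), np.float64(0.03), np.float64(0.016)]
1 0.2 20 [np.float64(0.009), np.float64(0.023), np.float64(0.004), np.float64(0.005), np.float64(0.01), np.float64(0.013)]
[ 0.001  0.001 -0.003  0.009  0.    -0.007 -0.001]
[ 0.011 -0.005 -0.021 -0.013  0.018 -0.004 -0.014]
[ 0.    -0.005 -0.002  0.     0.001 -0.001 -0.005]
[-0.005 -0.003 -0.003  0.001 -0.     0.    -0.004]
[-0.006  0.004  0.006  0.003 -0.01   0.008  0.009]
[-0.004  0.002  0.006  0.001 -0.012  0.005  0.013]
```

Reachable moves are predicted to about 0.01 rad. Only the saturated behaviour is left, so I'll scan for it.

```bash
cat > scan.py <<'E'
from sim import *
import sim
np.set_printoptions(precision=3,suppress=True)
q0=np.array([1.288,.582,-.172,.552,.105,2.01,-.123])
real=np.array([1.205,.755,.917,.203,-.825,2.089,.039])
rows=[(0,-50,0,0),(0,-100,0,0),(0,-150,0,0),(0,-200,0,0),(0,-200,0,0)]
def solve2(q,x,T,w,lam,n,step,mode):
    W=np.array([1,1,1,w,w,w]); qb=q;eb=9
    for _ in range(n):
        X,R,J=fkj(q); e=np.r_[x-X,rv(T@R.T)]*W
        ne=np.linalg.norm(e)
        if ne<eb: eb=ne;qb=q
        if ne<1e-5: break
        J=J*W[:,None]
        if mode==2: # active-set: freeze joints at limit
            free=np.ones(7,bool)
            for _k in range(4):
                Jf=J*free; dq=Jf.T@np.linalg.solve(Jf@Jf.T+lam**2*np.eye(6),e)
                bad=free&(((q+dq>HI)&(q>=HI-1e-6))|((q+dq<LO)&(q<=LO+1e-6)))
                if not bad.any(): break
                free&=~bad
        else: dq=J.T@np.linalg.solve(J@J.T+lam**2*np.eye(6),e)
        m=np.abs(dq).max()
        if m>step: dq*=step/m
        q=np.clip(q+dq,LO,HI)
    return qb if mode==1 else q
def call2(q,rows,relax,a):
    X0,T0,_=fkj(q)
    for x,y,z,s in rows:
        tx=X0+T0@np.array([x,y,z])/1000; tT=T0@rod([0,np.radians(s),0])
        X,T,_=fkj(q); 
        if relax: pass
        d=tx-X; n=np.linalg.norm(d); f=min(1,.05/n) if n>0 else 1
        v=rv(tT@T.T);A=np.linalg.norm(v); g=min(1,.15/A) if A>0 else 1
        qn=solve2(q,X+d*f,rod(v*g)@T if relax==0 else tT,*a); dq=qn-q
        k=max(1,(np.abs(dq)/VM).max())
        q=q+dq/k
    return q
if __name__=='__main__':
    res=[]
    for mode in(0,1,2):
      for step in(.05,.2,9):
        for w in(.2,.3,.5,1,2):
          for lam in(.003,.01,.02,.03,.05,.1,.2,.3):
            for n in(8,15,30,60,100,200):
              q=call2(q0,rows,0,(w,lam,n,step,mode)); X,T,_=fkj(q)
              res.append((np.abs(q-real).max(),mode,step,w,lam,n,q))
    res.sort(key=lambda t:t[0])
    for x in res[:15]: print(*x)
E
time python3 scan.py
```

```text
0.03382507676066149 2 9 0.5 0.02 60 [ 1.205  0.721  0.916  0.196 -0.829  2.09   0.031]
0.03382507676067148 2 9 0.5 0.02 30 [ 1.205  0.721  0.916  0.196 -0.829  2.09   0.031]
0.03382507676067725 2 9 0.5 0.02 100 [ 1.205  0.721  0.916  0.196 -0.829  2.09   0.031]
0.03382507676068658 2 9 0.5 0.02 200 [ 1.205  0.721  0.916  0.196 -0.829  2.09   0.031]
0.033825081553402137 2 9 0.5 0.02 15 [ 1.205  0.721  0.916  0.196 -0.829  2.09   0.031]
0.033841106545347 2 9 0.5 0.02 8 [ 1.205  0.721  0.916  0.196 -0.829  2.09   0.031]
0.053885945785142164 2 9 0.5 0.03 15 [ 1.184  0.701  0.921  0.163 -0.829  2.09   0.018]
0.06468503047229524 2 9 0.3 0.01 8 [ 1.226  0.69   0.927  0.181 -0.862  2.084  0.018]
0.06532758734305677 2 9 0.3 0.01 30 [ 1.197  0.69   0.908  0.246 -0.8    2.081  0.054]
0.06532764725789264 2 9 0.3 0.01 60 [ 1.197  0.69   0.908  0.246 -0.8    2.081  0.054]
0.06532764725853202 2 9 0.3 0.01 100 [ 1.197  0.69   0.908  0.246 -0.8    2.081  0.054]
0.06532764725853335 2 9 0.3 0.01 200 [ 1.197  0.69   0.908  0.246 -0.8    2.081  0.054]
0.0653457887321024 2 9 0.3 0.01 15 [ 1.197  0.69   0.908  0.246 -0.8    2.081  0.054]
0.11681475634763305 2 9 0.2 0.01 15 [ 1.193  0.638  0.927  0.175 -0.849  2.085 -0.001]
0.1168793733786202 2 9 0.3 0.02 15 [ 1.186  0.638  0.876  0.13  -0.795  2.09  -0.002]
real	7m8.894s
user	7m6.332s
sys	0m0.112s
```

An active-set DLS (w=0.5, λ=0.02) reproduces the saturated test to within motion lag, so I have a trustworthy simulator. I'll plan the tilt with a beam search.

```bash
nproc; cat > sim2.py <<'E'
from sim import *
def solve2(q,x,T,w=.5,lam=.02,n=8):
    W=np.array([1,1,1,w,w,w]); I6=lam**2*np.eye(6)
    for _ in range(n):
        X,R,J=fkj(q); e=np.r_[x-X,rv(T@R.T)]*W
        if np.linalg.norm(e)<1e-4: break
        J=J*W[:,None]; free=np.ones(7,bool)
        for _k in range(4):
            Jf=J*free; dq=Jf.T@np.linalg.solve(Jf@Jf.T+I6,e)
            bad=free&(((q+dq>HI)&(q>=HI-1e-6))|((q+dq<LO)&(q<=LO+1e-6)))
            if not bad.any(): break
            free&=~bad
        q=np.clip(q+dq,LO,HI)
    return q
def call2(q,rows,trace=None):
    X0,T0,_=fkj(q)
    for x,y,z,s in rows:
        tx=X0+T0@np.array([x,y,z])/1000; tT=T0@rod([0,np.radians(s),0])
        X,T,_=fkj(q); d=tx-X; n=np.linalg.norm(d); f=min(1,.05/n) if n>0 else 1
        v=rv(tT@T.T);A=np.linalg.norm(v); g=min(1,.15/A) if A>0 else 1
        qn=solve2(q,X+d*f,rod(v*g)@T); dq=qn-q
        k=max(1,(np.abs(dq)/VM).max()); q=q+dq/k
        if trace is not None: trace.append(q)
    return q
SAX=np.array([0,.083,.9965])
def safe(q):
    p=fk(P,SG,q,True)[2]
    el,wr,tc=p[1],p[2],p[3]
    for z,m in((el[2],.12),(wr[2],.17),(tc[2],.15)):
        if z<m: return False
    if max(wr[0],tc[0])>.88 or wr[0]<-.5: return False
    if tc[1]<-.8 or tc[1]>.62 : return False
    for A,B in((el,wr),(wr,tc)):
        for t in np.linspace(0,1,6):
            c=A+(B-A)*t
            if .42<c[0]<.80 and .05<c[1]<.29 and c[2]<.45: return False
            if np.hypot(c[0],c[1])<.2 and c[2]<.5: return False
    return True
E
cat > beam.py <<'E'
from sim2 import *
from multiprocessing import Pool
import sys,pickle
def score(q):
    X,T,_=fkj(q); s=T@SAX; y=T[:,1]
    al=np.degrees(np.arccos(min(1,abs(s[2])))); az=np.degrees(np.arctan2(y[1],y[0]))
    pen=0
    if np.hypot(y[0],y[1])>.3:
        pen=max(0,-100-az,min(az+25,50-az) if -25<az<50 else 0, az-130)*.3
    return al+pen
def step(a):
    q,seed=a; g=np.random.default_rng(seed)
    d=g.normal(size=3); d/=np.linalg.norm(d); m=g.choice([.15,.3,.6]); _,T,_=fkj(q)
    sh=np.round(T.T@(d*m)*1000,-1); sp=float(g.choice([0,0,-40,40,-80,80])); n=int(g.choice([6,10]))
    rows=[(*sh,sp)]*n; tr=[]
    qn=call2(q,rows,tr)
    if not all(safe(x) for x in tr[2:]): return None
    return score(qn)+.15*n/10*10*0,qn,(sh.tolist(),sp,n)
if __name__=='__main__':
    q0=np.array([-0.246,0.937,0.648,1.896,-0.895,0.474,-0.691])
    q0=call2(q0,[(0,-150,0,0)]*4)
    print('lifted',fkj(q0)[0],score(q0))
    beam=[(score(q0),q0,[])]
    with Pool() as p:
        for it in range(7):
            jobs=[];src=[]
            for b in beam:
                for k in range(1200//len(beam)): jobs.append((b[1],it*10**6+len(jobs)));src.append(b)
            out=[(o[0],o[1],s[2]+[o[2]]) for o,s in zip(p.map(step,jobs,chunksize=10),src) if o]
            out.sort(key=lambda t:t[0]); beam=out[:30]
            print(it,len(out),[round(o[0],1) for o in out[:5]],beam[0][2]); sys.stdout.flush()
            pickle.dump(beam,open(f'beam{it}.pkl','wb'))
            if beam[0][0]<3: break
E
export OPENBLAS_NUM_THREADS=1; time timeout 560 python3 beam.py
```

```text
4
lifted [ 0.56449447 -0.13246216  0.25297453] 89.61257768537605
0 784 [np.float64(76.9), np.float64(77.5), np.float64(77.5), np.float64(77.7), np.float64(77.7)] [([190.0, -550.0, 150.0], -80.0, 10)]
1 959 [np.float64(63.8), np.float64(65.1), np.float64(65.7), np.float64(67.2), np.float64(67.2)] [([500.0, -0.0, 340.0], -80.0, 10), ([530.0, -200.0, -190.0], -80.0, 6)]
2 1082 [np.float64(55.1), np.float64(57.2), np.float64(57.5), np.float64(58.6), np.float64(58.6)] [([190.0, -550.0, 150.0], -80.0, 10), ([20.0, -190.0, -230.0], -80.0, 10), ([50.0, -590.0, 90.0], 0.0, 6)]
3 938 [np.float64(45.1), np.float64(46.2), np.float64(46.2), np.float64(49.1), np.float64(49.2)] [([500.0, -0.0, 340.0], -80.0, 10), ([530.0, -200.0, -190.0], -80.0, 6), ([10.0, 10.0, -150.0], -80.0, 6), ([-390.0, 390.0, -220.0], 80.0, 6)]
4 1039 [np.float64(34.6), np.float64(34.7), np.float64(35.9), np.float64(37.3), np.float64(39.0)] [([190.0, -550.0, 150.0], -80.0, 10), ([20.0, -190.0, -230.0], -80.0, 10), ([260.0, -540.0, -20.0], 40.0, 10), ([70.0, -240.0, 170.0], -80.0, 10), ([-380.0, -410.0, -230.0], 80.0, 6)]
5 1089 [np.float64(29.4), np.float64(30.9), np.float64(31.6), np.float64(31.8), np.float64(31.9)] [([190.0, -550.0, 150.0], -80.0, 10), ([20.0, -190.0, -230.0], -80.0, 10), ([260.0, -540.0, -20.0], 40.0, 10), ([70.0, -240.0, 170.0], -80.0, 10), ([-110.0, -100.0, 30.0], 80.0, 6), ([-430.0, -380.0, 180.0], 0.0, 10)]
6 1199 [np.float64(24.1), np.float64(24.6), np.float64(24.7), np.float64(24.8), np.float64(24.9)] [([190.0, -550.0, 150.0], -80.0, 10), ([-10.0, -100.0, 110.0], -80.0, 6), ([-180.0, -240.0, 30.0], -80.0, 6), ([-130.0, -560.0, 170.0], 80.0, 6), ([-80.0, -210.0, -200.0], -40.0, 6), ([190.0, -540.0, 190.0], 0.0, 10), ([380.0, -460.0, -30.0], 0.0, 10)]
real	1m13.320s
user	4m44.426s
sys	0m0.275s
```

The ratchet gains about 10° per one-second call, which fits the time budget. Spin is free, so I'll score by tool elevation, lift for real and re-plan from the measured joints.

```bash
python3 -m inch '0 -150 0 0;0 -150 0 0;0 -150 0 0;0 -150 0 0' >/dev/null; python3 -m inch '0 0 0 0' >/dev/null;  python3 st.py; cat > beam2.py <<'E'
from sim2 import *
from multiprocessing import Pool
import sys,pickle
from beam import step as _s
def azel(q):
    X,T,_=fkj(q); y=T[:,1]; return np.degrees(np.arctan2(y[1],y[0])),np.degrees(np.arcsin(y[2]))
def score(q):
    az,el=azel(q); pen=0
    if el>-75: pen=max(0,-100-az,min(az+25,50-az) if -25<az<50 else 0, az-130)*.3
    return abs(el)+pen
def step(a):
    q,seed=a; g=np.random.default_rng(seed)
    d=g.normal(size=3); d/=np.linalg.norm(d); m=g.choice([.15,.3,.6]); _,T,_=fkj(q)
    sh=np.round(T.T@(d*m)*1000,-1); sp=float(g.choice([0,0,-40,40,-80,80])); n=int(g.choice([4,7,10]))
    tr=[]; qn=call2(q,[(*sh,sp)]*n,tr)
    if not all(safe(x) for x in tr[2:]): return None
    return score(qn),qn,(sh.tolist(),sp,n)
if __name__=='__main__':
    from plant import r
    q0=np.array(r.get_state()['q'],float); N=int(sys.argv[1])
    beam=[(score(q0),q0,[])]; print(azel(q0))
    allb=[]
    with Pool() as p:
        for it in range(N):
            jobs=[];src=[]
            for b in beam:
                for k in range(1600//len(beam)): jobs.append((b[1],it*10**6+len(jobs)));src.append(b)
            out=[(o[0],o[1],s[2]+[o[2]]) for o,s in zip(p.map(step,jobs,chunksize=10),src) if o]
            T=lambda o:sum(c[2] for c in o[2])
            out.sort(key=lambda t:t[0]+.5*T(t)); beam=out[:40]
            print(it,[(round(o[0],1),T(o)) for o in out[:4]],azel(beam[0][1])); sys.stdout.flush()
            if min(b[0] for b in beam)<3: break
    pickle.dump(beam,open('beam.pkl','wb'))
    for b in sorted(beam,key=lambda b:b[0])[:2]:
        print(b[0],T(b)); q=q0
        for c in b[2]:
            q=call2(q,[(*c[0],c[1])]*c[2]); print(c,'->',fkj(q)[0].round(3),np.round(azel(q),1),q.round(2))
E
export OPENBLAS_NUM_THREADS=1; timeout 570 python3 beam2.py 10
```

```text
t 8.4 q [-0.426  0.767  0.916  1.834 -0.683  0.773 -0.866] pos [ 0.564 -0.132  0.248] F [-0.359 -0.371 -1.979] op 0.47943557471726467
[[-0.091  0.069  0.993]
 [-0.985 -0.153 -0.08 ]
 [ 0.146 -0.986  0.082]]
(np.float64(-65.57651355124626), np.float64(-80.32648945470646))
0 [(np.float64(77.1), 10), (np.float64(80.3), 4), (np.float64(80.3), 4), (np.float64(80.3), 4)] (np.float64(-51.53121182937074), np.float64(-77.09201904514372))
1 [(np.float64(67.2), 17), (np.float64(68.8), 14), (np.float64(70.5), 14), (np.float64(72.0), 14)] (np.float64(-35.576486843622995), np.float64(-67.2240728327639))
2 [(np.float64(56.0), 24), (np.float64(59.6), 21), (np.float64(61.3), 18), (np.float64(60.1), 21)] (np.float64(-30.505598834009344), np.float64(-56.03355921046129))
3 [(np.float64(50.4), 25), (np.float64(51.0), 25), (np.float64(51.2), 25), (np.float64(52.6), 25)] (np.float64(9.344497064404859), np.float64(-40.12070314221222))
4 [(np.float64(21.7), 35), (np.float64(23.4), 35), (np.float64(25.4), 35), (np.float64(28.9), 32)] (np.float64(38.30658717388252), np.float64(-18.218467364663706))
5 [(np.floa
[... 909 characters left out ...]
, 70.0, 100.0], 80.0, 4) -> [ 0.676 -0.062  0.174] [-65.6 -80.3] [-0.5   1.05  1.02  1.57 -0.91  0.94 -1.52]
([-100.0, -100.0, 260.0], 80.0, 10) -> [ 0.846 -0.158  0.285] [-28.5 -73.3] [-0.24  1.12  1.14  1.   -1.    1.2  -2.66]
([-140.0, 50.0, -30.0], 40.0, 4) -> [ 0.852 -0.199  0.239] [ -8.8 -62.9] [-0.12  0.99  0.73  1.26 -1.    0.74 -2.66]
([150.0, -140.0, -220.0], 80.0, 10) -> [ 0.726 -0.101  0.256] [ 25.4 -45.3] [ 0.67  0.8  -0.68  1.83 -1.    0.04 -2.66]
([180.0, -180.0, -160.0], 80.0, 7) -> [ 0.594 -0.117  0.285] [ 40.6 -25.8] [ 1.25  1.1  -1.26  2.07 -1.    0.04 -2.66]
([420.0, -180.0, -390.0], 80.0, 10) -> [ 0.425 -0.096  0.214] [44. -2.] [ 1.62  1.7  -1.34  2.35 -1.    0.04 -2.66]
```

The simulator finds a fast route: spin against the joint-7 stop. The azimuth has to suit the gauge pose, though, so I'll restrict it and add an end check that simulates the transfer to the gauge.

```bash
cat > term.py <<'E'
from sim2 import *
FE=np.array([.530,.1715])
def goto(q,x,T,nmax=60,tr=None):
    # ideal follow of world target pose with row limits, as repeated calls
    for k in range(nmax):
        X,R,_=fkj(q); d=x-X; n=np.linalg.norm(d); v=rv(T@R.T); A=np.linalg.norm(v)
        if n<1e-3 and A<.01: break
        qn=solve2(q,X+d*min(1,.05/max(n,1e-9)),rod(v*min(1,.15/max(A,1e-9)))@R); dq=qn-q
        q=q+dq/max(1,(np.abs(dq)/VM).max())
        if tr is not None: tr.append(q)
    return q,n,A,k
def align(q,sgn):
    # spin about tool y making sgn*SAX most vertical
    X,T,_=fkj(q); best=max(np.arange(-180,180,2),key=lambda a:sgn*(T@rod([0,np.radians(a),0])@SAX)[2])
    return best
def terminal(q,sgn,zc=.19,verbose=False):
    X,T,_=fkj(q); a=align(q,sgn); Tt=T@rod([0,np.radians(a),0])
    h=Tt[:,1]
    # spin first at place in steps
    tr=[]
    mid=np.array([.48,-.02 if h[1]>0 else .30,.30]); 
    for f in np.linspace(.2,1,5): q,n,A,k=goto(q,X,T@rod([0,np.radians(a*f),0]),30,tr)
    e1=A
    C=np.array([*FE,.15])  # below feeler
    pre=C-.16*np.array([h[0],h[1],0])+.011*h; pre[2]=.2
    q,n1,A1,k1=goto(q,pre,Tt,60,tr)
    q,n2,A2,k2=goto(q,np.array([*FE,zc])+.011*h,Tt,40,tr)
    s=fkj(q)[1]@SAX*sgn
    mz=min(min(fk(P,SG,x,True)[2][i][2] for i in(1,2)) for x in tr)
    return dict(spin=a,e=(round(e1,3),round(n1,3),round(A1,3),round(n2,3),round(A2,3)),tilt=round(np.degrees(np.arccos(min(1,s[2]))),1),minz=round(mz,2),steps=len(tr),q=q.round(2))
E
python3 - <<'E'
s=open('beam2.py').read()
s=s.replace("pen=max(0,-100-az,min(az+25,50-az) if -25<az<50 else 0, az-130)*.3","dd=lambda lo,hi:max(0,lo-az,az-hi); pen=min(dd(-95,-45),dd(85,125))*.4*np.clip((el+80)/40,0,1)")
s=s.replace("if el>-75: ","")
s=s.replace("for b in sorted(beam,key=lambda b:b[0])[:2]:","from term import terminal\n    for b in sorted(beam,key=lambda b:b[0])[:6]:")
s=s.replace("        print(b[0],T(b)); q=q0","        print(b[0],T(b)); q=q0\n        for sg in(1,-1): print('TERM',sg,terminal(b[1],sg))")
open('beam3.py','w').write(s)
E
export OPENBLAS_NUM_THREADS=1; timeout 575 python3 beam3.py 11
```

```text
(np.float64(-65.57651355124626), np.float64(-80.32648945470646))
0 [(np.float64(77.1), 10), (np.float64(80.3), 4), (np.float64(80.3), 4), (np.float64(80.3), 4)] (np.float64(-51.53121182937074), np.float64(-77.09201904514372))
1 [(np.float64(69.2), 14), (np.float64(68.4), 17), (np.float64(70.6), 14), (np.float64(72.0), 14)] (np.float64(-40.80037766968347), np.float64(-68.76618899324937))
2 [(np.float64(60.7), 21), (np.float64(59.8), 24), (np.float64(61.5), 21), (np.float64(63.1), 18)] (np.float64(-41.80369565628186), np.float64(-60.07522633795628))
3 [(np.float64(51.0), 28), (np.float64(54.3), 25), (np.float64(52.9), 28), (np.float64(54.8), 25)] (np.float64(-34.40033528646009), np.float64(-47.60030320827628))
4 [(np.float64(42.2), 35), (np.float64(44.9), 32), (np.float64(46.5), 29), (np.float64(46.1), 32)] (np.float64(-31.385298929083635), np.float64(-36.70512637994267))
5 [(np.float64(21.2), 42), (np.float64(28.6), 45), (np.float64(33.8), 39), (np.float64(35.8), 36)] (np.float64(-59.5219295531528), np.float64(-21.167577204935174))
6 [(np.float64(6.3), 55), (np.float64(14.5), 43), (np
[... 8391 characters left out ...]
[280.0, 30.0, -110.0], -40.0, 4) -> [ 0.843 -0.46   0.439] [-37.9 -64.5] [ 0.39  1.13  0.92  0.13 -0.81  1.49  0.15]
([480.0, -70.0, -350.0], -80.0, 7) -> [ 0.816 -0.576  0.498] [-34.1 -53.8] [ 0.53  1.1   0.93  0.13 -0.91  1.33  1.33]
([-70.0, -140.0, -260.0], -80.0, 7) -> [ 0.737 -0.647  0.633] [-33.9 -43.7] [ 0.66  0.97  0.92  0.13 -1.    1.29  2.49]
([-140.0, 30.0, -50.0], -80.0, 10) -> [ 0.8   -0.715  0.669] [-59.5 -21.2] [ 0.53  1.09  1.5   0.13 -1.    0.9   2.66]
([-150.0, 170.0, -200.0], -40.0, 7) -> [ 0.805 -0.73   0.631] [-61.3 -21.8] [0.56 1.06 0.07 0.13 0.54 0.9  2.66]
([-560.0, -110.0, 180.0], -40.0, 7) -> [ 0.682 -0.691  0.949] [-70.7   3.6] [0.51 0.84 0.39 0.13 0.65 0.82 2.66]
```

Both flips are reachable at the gauge for these plans. I'll run plan 1 call by call, comparing each with the simulated result (first expected: position [0.834 -0.317 0.399], azimuth/elevation -51.5/-77.1).

```bash
cat > az.py <<'E'
from h import *
from scipy.spatial.transform import Rotation as Ro
s=r.get_state();R=Ro.from_quat(s['eef_rot']).as_matrix();y=R[:,1];sx=R@[0,.083,.9965]
print('t %.2f'%s['clock'],'pos',s['tool_pos'].round(3),'az %.1f el %.1f'%(np.degrees(np.arctan2(y[1],y[0])),np.degrees(np.arcsin(y[2]))),'q',s['q'].round(2),'F',s['contact_force'].round(1),'op %.3f'%s['opening'],'s',sx.round(2))
E
python3 -m inch '280 -170 500 -80;280 -170 500 -80;280 -170 500 -80;280 -170 500 -80;280 -170 500 -80;280 -170 500 -80;280 -170 500 -80;280 -170 500 -80;280 -170 500 -80;280 -170 500 -80' >/dev/null; python3 az.py
python3 -m inch '140 -60 10 80;140 -60 10 80;140 -60 10 80;140 -60 10 80'>/dev/null; python3 az.py
```

```text
t 9.40 pos [ 0.828 -0.315  0.393] az -53.4 el -78.7 q [ 0.23  1.17  1.12  0.14 -0.97  1.74 -0.08] F [-0.1 -1.2  0.4] op 0.473 s [ 0.48  0.86 -0.17]
t 9.80 pos [ 0.85  -0.327  0.426] az -43.9 el -72.5 q [ 0.23  1.14  1.17  0.14 -1.    1.66 -0.69] F [-0.3  0.6 -2.1] op 0.472 s [0.89 0.46 0.02]
```

The real arm follows the sim closely. Re-planning from here.

```bash
sed -i 's/\[:6\]:/[:2]:/' beam3.py; export OPENBLAS_NUM_THREADS=1; timeout 575 python3 beam3.py 8
```

```text
(np.float64(-43.87153555791127), np.float64(-72.49240082368834))
0 [(np.float64(62.3), 7), (np.float64(62.4), 7), (np.float64(63.0), 7), (np.float64(63.4), 7)] (np.float64(-39.06270645020588), np.float64(-61.227772043047935))
1 [(np.float64(53.9), 14), (np.float64(53.9), 14), (np.float64(54.0), 14), (np.float64(55.7), 11)] (np.float64(-35.13322926462001), np.float64(-51.01194578291194))
2 [(np.float64(40.2), 24), (np.float64(44.4), 21), (np.float64(44.7), 21), (np.float64(43.4), 24)] (np.float64(-39.81228695059125), np.float64(-38.12786141718581))
3 [(np.float64(24.2), 31), (np.float64(26.6), 28), (np.float64(27.2), 28), (np.float64(26.0), 31)] (np.float64(-26.78974276748696), np.float64(-16.880542382750527))
4 [(np.float64(7.7), 38), (np.float64(10.9), 32), (np.float64(9.1), 38), (np.float64(8.6), 41)] (np.float64(-26.638117342130744), np.float64(-0.3582259959976104))
5 [(np.float64(5.0), 36), (np.float64(3.0), 42), (np.float64(2.2), 45), (np.float64(3.9), 42)] (np.float64(-42.22684468691387), np.float64(-3.929925458641194))
2.198130434313713 45
TERM 1 {'spin': np.int64(-48), 'e': (
[... 1736 characters left out ...]
110.0, 40.0], 80.0, 4) -> [ 0.845 -0.342  0.519] [-38.4 -64.8] [ 0.24  1.05  1.19  0.13 -1.    1.62 -1.27]
([190.0, 40.0, 230.0], 80.0, 7) -> [ 0.879 -0.451  0.517] [-36.9 -53.5] [ 0.35  1.09  1.16  0.13 -1.    1.37 -2.22]
([150.0, -360.0, 450.0], 80.0, 10) -> [ 0.593 -0.672  0.748] [-30.6 -41.1] [ 0.85  0.81  0.75  0.13 -1.    1.43 -2.66]
([-130.0, -80.0, -0.0], -80.0, 7) -> [ 0.644 -0.615  0.867] [-49.7 -28.3] [ 0.6   0.75  1.21  0.13 -1.    1.27 -2.66]
([-220.0, -180.0, -90.0], -80.0, 10) -> [ 0.729 -0.395  0.999] [-43.6 -14.5] [ 0.22  0.66  1.51  0.13 -1.    1.18 -2.66]
([-100.0, -40.0, 100.0], -40.0, 10) -> [ 0.712 -0.392  1.094] [-41.7  -1. ] [ 0.23  0.62  1.51  0.13 -1.    0.98 -2.66]
```

```bash
export OPENBLAS_NUM_THREADS=1; sed -i 's/dd(-95,-45),dd(85,125)/dd(-90,-60),dd(90,120)/' beam3.py; python3 - <<'E'
from sim2 import *; from beam3 import azel; from term import terminal; from plant import r
q=np.array(r.get_state()['q'],float)
for c in [([280.0, 30.0, -110.0], -40.0, 4),([480.0, -70.0, -350.0], -80.0, 7),([-70.0, -140.0, -260.0], -80.0, 7),([-140.0, 30.0, -50.0], -80.0, 10),([40.0, 280.0, -100.0], -80.0, 10),([-410.0, -30.0, 430.0], -40.0, 4)]:
    q=call2(q,[(*c[0],c[1])]*c[2]); print(c,'->',fkj(q)[0].round(3),np.round(azel(q),1),q.round(2))
for s in(1,-1): print(terminal(q,s))
E
timeout 500 python3 beam3.py 9 | grep -v '^[0-9] '
```

```text
([280.0, 30.0, -110.0], -40.0, 4) -> [ 0.81  -0.48   0.421] [-40.7 -68.8] [ 0.42  1.15  0.99  0.13 -0.88  1.56  0.06]
([480.0, -70.0, -350.0], -80.0, 7) -> [ 0.77  -0.618  0.466] [-36.7 -58.3] [ 0.6   1.12  0.93  0.13 -0.92  1.39  1.26]
([-70.0, -140.0, -260.0], -80.0, 7) -> [ 0.685 -0.699  0.593] [-36.9 -48.1] [ 0.74  1.    0.91  0.13 -1.    1.34  2.42]
([-140.0, 30.0, -50.0], -80.0, 10) -> [ 0.739 -0.776  0.619] [-63.1 -27.4] [ 0.62  1.11  1.42  0.13 -1.    0.97  2.66]
([40.0, 280.0, -100.0], -80.0, 10) -> [ 0.79  -0.815  0.481] [-67.3 -22.9] [ 0.65  1.22 -0.47  0.13  1.2   0.85  2.66]
([-410.0, -30.0, 430.0], -40.0, 4) -> [ 0.735 -0.843  0.639] [-74.   -7.7] [0.62 1.16 0.38 0.13 0.65 0.75 2.66]
{'spin': np.int64(-62), 'e': (np.float64(0.517), np.float64(0.0), np.float64(0.0), np.float64(0.0), np.float64(0.0)), 'tilt': np.float64(12.5), 'minz': np.float64(0.23), 'steps': 177, 'q': array([-0.69,  1.21, -0.35,  1.59,  1.11,  1.89,  1.72])}
{'spin': np.int64(118), 'e': (np.float64(0.0), np.float64(0.0), np.float64(0.0), np.float64(0.0), np.float64(0.0)), 'tilt': np.float64(3.0), 'minz
[... 2191 characters left out ...]
0, 230.0], 80.0, 4) -> [ 0.836 -0.548  0.49 ] [-38.9 -54.1] [ 0.47  1.11  0.95  0.13 -0.85  1.33 -2.12]
([-120.0, -170.0, 220.0], 80.0, 4) -> [ 0.815 -0.545  0.607] [-37.5 -46.8] [ 0.48  1.    1.1   0.13 -1.    1.32 -2.66]
([-280.0, -220.0, 480.0], -40.0, 10) -> [ 0.819 -0.513  0.735] [-52.3 -31.6] [ 0.34  0.94  1.47  0.13 -1.    1.23 -2.66]
([-110.0, -10.0, 280.0], -80.0, 7) -> [ 0.821 -0.569  0.805] [-52.3 -18.3] [ 0.39  0.93  1.51  0.13 -1.    1.   -2.66]
([-140.0, 200.0, 170.0], 80.0, 10) -> [ 0.777 -0.653  0.87 ] [-54.5  -6.8] [ 0.5   0.93  1.51  0.13 -1.    0.8  -2.66]
([-260.0, 100.0, 110.0], -80.0, 7) -> [ 0.788 -0.614  0.938] [-50.5   0.6] [ 0.46  0.86  0.95  0.13 -0.4   0.68 -1.79]
```

The original plan still gives a good end state from here. Running its next four calls.

```bash
python3 -m inch '280 30 -110 -40;280 30 -110 -40;280 30 -110 -40;280 30 -110 -40'>/dev/null; python3 az.py
python3 -m inch '480 -70 -350 -80;480 -70 -350 -80;480 -70 -350 -80;480 -70 -350 -80;480 -70 -350 -80;480 -70 -350 -80;480 -70 -350 -80'>/dev/null; python3 az.py
python3 -m inch '-70 -140 -260 -80;-70 -140 -260 -80;-70 -140 -260 -80;-70 -140 -260 -80;-70 -140 -260 -80;-70 -140 -260 -80;-70 -140 -260 -80'>/dev/null; python3 az.py
python3 - <<'E'
from sim2 import *; from beam3 import azel; from term import terminal; from plant import r
q=np.array(r.get_state()['q'],float)
for c in [([-140.0, 30.0, -50.0], -80.0, 10),([40.0, 280.0, -100.0], -80.0, 10),([-410.0, -30.0, 430.0], -40.0, 4)]:
    q=call2(q,[(*c[0],c[1])]*c[2]); print(c,'->',fkj(q)[0].round(3),np.round(azel(q),1),q.round(2))
for s in(1,-1): print(terminal(q,s))
E
```

```text
t 10.20 pos [ 0.805 -0.478  0.418] az -41.5 el -69.9 q [ 0.42  1.15  1.11  0.14 -1.    1.58  0.09] F [ 0.5 -0.5 -2. ] op 0.472 s [ 0.49  0.86 -0.16]
t 10.90 pos [ 0.756 -0.605  0.453] az -37.7 el -62.4 q [ 0.59  1.13  1.02  0.14 -1.    1.46  1.28] F [ 0.1 -0.2 -1.7] op 0.471 s [-0.42  0.75 -0.51]
t 11.60 pos [ 0.672 -0.677  0.562] az -37.4 el -55.0 q [ 0.73  1.01  0.95  0.14 -1.    1.44  2.44] F [-0.4  0.3 -1.5] op 0.477 s [-0.85 -0.15 -0.51]
([-140.0, 30.0, -50.0], -80.0, 10) -> [ 0.665 -0.722  0.527] [-45.6 -54. ] [ 0.84  1.02 -1.01  0.13  1.    1.43  2.65]
([40.0, 280.0, -100.0], -80.0, 10) -> [ 0.859 -0.754  0.309] [-63.7 -31.4] [ 0.56  1.38 -0.16  0.13  0.84  0.82  2.66]
([-410.0, -30.0, 430.0], -40.0, 4) -> [ 0.803 -0.817  0.529] [-70.8 -11.4] [0.57 1.26 0.43 0.13 0.6  0.72 2.66]
{'spin': np.int64(-58), 'e': (np.float64(0.404), np.float64(0.0), np.float64(0.0), np.float64(0.0), np.float64(0.0)), 'tilt': np.float64(16.2), 'minz': np.float64(0.25), 'steps': 177, 'q': array([-0.91,  1.15,  0.04,  1.66,  0.97,  1.52,  1.85])}
{'spin': np.int64(122), 'e': (np.float64(0.0), np.float64(0.0), np.float64(0.0), np.float64(0.0), np.float64(0.0)), 'tilt': np.float64(6.7), 'minz': np.float64(0.25), 'steps': 46, 'q': array([-1.26,  1.32,  0.75,  1.68,  0.52,  1.06, -0.86])}
```

```bash
export OPENBLAS_NUM_THREADS=1; python3 - <<'E'
s=open('beam3.py').read()
i=s.index("    from term import terminal")
s=s[:i]+'''    from term import terminal
    sh=0
    for b in sorted(beam,key=lambda b:b[0])[:24]:
        t=[terminal(b[1],sg) for sg in(1,-1)]
        if b[0]<7 and all(max(x['e'][3:])<.02 and x['tilt']<9 for x in t) and sh<2:
            sh+=1; print(b[0],T(b),*t,sep='\\n'); q=q0
            for c in b[2]:
                q=call2(q,[(*c[0],c[1])]*c[2]); print(c,'->',fkj(q)[0].round(3),np.round(azel(q),1),q.round(2))
'''
open('beam3.py','w').write(s)
E
timeout 575 python3 beam3.py 6
```

```text
(np.float64(-37.38385743803196), np.float64(-54.95734407731234))
0 [(np.float64(43.8), 10), (np.float64(45.5), 10), (np.float64(47.2), 7), (np.float64(48.0), 7)] (np.float64(-56.949401351764905), np.float64(-42.67495528175715))
1 [(np.float64(23.7), 17), (np.float64(23.7), 17), (np.float64(23.7), 17), (np.float64(24.1), 17)] (np.float64(-65.35243344916704), np.float64(-23.65633163558778))
2 [(np.float64(8.3), 24), (np.float64(11.9), 24), (np.float64(16.5), 21), (np.float64(16.7), 21)] (np.float64(-70.91986786359699), np.float64(-8.278669314949438))
3 [(np.float64(2.5), 28), (np.float64(1.2), 31), (np.float64(2.9), 28), (np.float64(4.2), 28)] (np.float64(-72.77047364201105), np.float64(2.518525187549148))
1.2338399661736954
31
{'spin': np.int64(-66), 'e': (np.float64(0.479), np.float64(0.0), np.float64(0.0), np.float64(0.0), np.float64(0.0)), 'tilt': np.float64(6.0), 'minz': np.float64(0.2), 'steps': 178, 'q': array([-0.98,  1.26,  0.17,  1.61,  0.94,  1.58,  1.88])}
{'spin': np.int64(114), 'e': (np.float64(0.0), np.float64(0.0), np.float64(0.0), np.float64(0.0), np.float64(0.0)), 'ti
[... 883 characters left out ...]
8), 'e': (np.float64(0.0), np.float64(0.0), np.float64(0.0), np.float64(0.0), np.float64(0.0)), 'tilt': np.float64(6.6), 'minz': np.float64(0.18), 'steps': 44, 'q': array([-0.79,  1.27, -0.19,  1.6 ,  1.11,  1.89, -1.43])}
([-50.0, -130.0, -50.0], -80.0, 7) -> [ 0.673 -0.639  0.694] [-53.2 -44.8] [ 0.61  0.9   1.21  0.13 -1.    1.41  2.66]
([-110.0, 100.0, 10.0], -80.0, 10) -> [ 0.732 -0.76   0.672] [-65.4 -23.7] [ 0.6   1.07  1.51  0.13 -1.    0.98  2.66]
([-70.0, -50.0, -120.0], -40.0, 10) -> [ 0.784 -0.69   0.687] [-69.2 -19. ] [ 0.5   1.01 -0.2   0.13  1.01  1.05  2.66]
([-190.0, -190.0, 130.0], -80.0, 7) -> [ 0.598 -0.603  0.974] [-70.8   1.7] [ 0.73  0.5  -0.66  0.76  1.67  1.01  2.66]
```

Running plan 2's first two calls (expected azimuth/elevation -53/-45, then -65/-24).

```bash
python3 -m inch '-50 -130 -50 -80;-50 -130 -50 -80;-50 -130 -50 -80;-50 -130 -50 -80;-50 -130 -50 -80;-50 -130 -50 -80;-50 -130 -50 -80'>/dev/null; python3 az.py
python3 -m inch '-110 100 10 -80;-110 100 10 -80;-110 100 10 -80;-110 100 10 -80;-110 100 10 -80;-110 100 10 -80;-110 100 10 -80;-110 100 10 -80;-110 100 10 -80;-110 100 10 -80'>/dev/null; python3 az.py
export OPENBLAS_NUM_THREADS=1;timeout 500 python3 beam3.py 5
```

```text
t 12.30 pos [ 0.7   -0.593  0.681] az -51.4 el -47.5 q [ 0.54  0.9   1.23  0.14 -1.    1.46  2.65] F [-0.3 -0.7 -1.2] op 0.473 s [-0.85 -0.45 -0.28]
t 13.30 pos [ 0.801 -0.662  0.613] az -62.6 el -31.9 q [ 0.47  1.1   1.51  0.14 -1.    1.11  2.65] F [-0.4  1.  -1.3] op 0.473 s [-0.86 -0.51 -0.06]
(np.float64(-62.57635877182986), np.float64(-31.9460596468063))
0 [(np.float64(22.6), 7), (np.float64(22.6), 7), (np.float64(22.6), 7), (np.float64(22.9), 7)] (np.float64(-59.30167404948926), np.float64(-22.302579805224504))
1 [(np.float64(14.4), 14), (np.float64(14.7), 14), (np.float64(16.5), 11), (np.float64(16.5), 11)] (np.float64(-57.79686603194412), np.float64(-13.519714601794236))
2 [(np.float64(1.5), 18), (np.float64(3.4), 24), (np.float64(8.1), 18), (np.float64(8.3), 18)] (np.float64(-60.603922878357984), np.float64(-1.5449694659429898))
1.5449694659429898
18
{'spin': np.int64(-60), 'e': (np.float64(0.182), np.float64(0.0), np.float64(0.0), np.float64(0.0), np.float64(0.0)), 'tilt': np.float64(6.4), 'minz': np.float64(0.2), 'steps': 172, 'q': array([-1.34,  1.41,  0.75,  1.8 ,  0.73,
[... 776 characters left out ...]
1.6), 'minz': np.float64(0.17), 'steps': 172, 'q': array([-1.07,  1.3 ,  0.24,  1.74,  1.03,  1.48,  1.8 ])}
{'spin': np.int64(116), 'e': (np.float64(0.0), np.float64(0.0), np.float64(0.0), np.float64(0.0), np.float64(0.0)), 'tilt': np.float64(8.2), 'minz': np.float64(0.17), 'steps': 47, 'q': array([-1.08,  1.3 ,  0.26,  1.74,  1.03,  1.47, -1.34])}
([-290.0, 40.0, 60.0], 80.0, 7) -> [ 0.728 -0.746  0.719] [-60.1 -22.6] [ 0.61  0.99  0.99  0.13 -0.56  0.95  1.72]
([-20.0, 310.0, -510.0], -80.0, 7) -> [ 0.769 -0.755  0.734] [-55.7 -14.6] [ 0.61  1.01  0.72  0.13 -0.3   0.76  2.62]
([-530.0, 250.0, -130.0], -80.0, 10) -> [ 0.802 -0.76   0.772] [-62.3   3.4] [0.57 1.06 0.04 0.13 1.03 0.59 2.66]
```

```bash
python3 -m inch '-100 100 -50 80;-100 100 -50 80;-100 100 -50 80;-100 100 -50 80'>/dev/null; python3 az.py
python3 -m inch '-110 10 -110 -80;-110 10 -110 -80;-110 10 -110 -80;-110 10 -110 -80'>/dev/null; python3 az.py
export OPENBLAS_NUM_THREADS=1;timeout 500 python3 beam3.py 4
```

```text
t 13.70 pos [ 0.822 -0.7    0.6  ] az -60.6 el -26.3 q [ 0.5   1.15  1.51  0.14 -1.    0.96  2.04] F [ 0.6 -0.  -1.5] op 0.472 s [-0.79 -0.23 -0.57]
t 14.10 pos [ 0.812 -0.699  0.673] az -58.9 el -20.9 q [ 0.51  1.09  1.51  0.14 -1.    0.9   2.66] F [-0.5  0.1 -0.3] op 0.471 s [-0.82 -0.56 -0.09]
(np.float64(-58.899818136548674), np.float64(-20.855956396876287))
0 [(np.float64(13.5), 7), (np.float64(13.5), 7), (np.float64(15.2), 4), (np.float64(15.2), 4)] (np.float64(-56.46492154753629), np.float64(-12.07708530688769))
1 [(np.float64(0.0), 14), (np.float64(0.8), 14), (np.float64(1.0), 14), (np.float64(1.4), 14)] (np.float64(-70.48134403442234), np.float64(-0.0053714379919663656))
0.0053714379919663656
14
{'spin': np.int64(-58), 'e': (np.float64(0.095), np.float64(0.0), np.float64(0.0), np.float64(0.0), np.float64(0.0)), 'tilt': np.float64(4.8), 'minz': np.float64(0.19), 'steps': 180, 'q': array([-1.06,  1.29,  0.3 ,  1.63,  0.89,  1.49,  1.92])}
{'spin': np.int64(122), 'e': (np.float64(0.0), np.float64(0.0), np.float64(0.0), np.float64(0.0), np.float64(0.0)), 'tilt': np.float64(4.8),
[... 380 characters left out ...]
-58), 'e': (np.float64(0.318), np.float64(0.0), np.float64(0.0), np.float64(0.0), np.float64(0.0)), 'tilt': np.float64(4.1), 'minz': np.float64(0.19), 'steps': 176, 'q': array([-1.17,  1.36,  0.54,  1.61,  0.73,  1.35,  2.09])}
{'spin': np.int64(122), 'e': (np.float64(0.0), np.float64(0.0), np.float64(0.0), np.float64(0.0), np.float64(0.0)), 'tilt': np.float64(5.6), 'minz': np.float64(0.19), 'steps': 46, 'q': array([-1.02,  1.29,  0.25,  1.6 ,  0.9 ,  1.55, -1.21])}
([530.0, -10.0, 280.0], -80.0, 4) -> [ 0.709 -0.755  0.676] [-65.7 -15.8] [ 0.41  0.89  0.83  0.7  -0.12  0.47  2.66]
([-290.0, 10.0, -90.0], -80.0, 10) -> [ 0.615 -0.752  0.898] [-71.9   0.8] [0.64 0.69 0.02 0.56 1.14 0.66 2.66]
```

```bash
python3 -m inch '530 -10 280 -80;530 -10 280 -80;530 -10 280 -80;530 -10 280 -80'>/dev/null; python3 az.py
export OPENBLAS_NUM_THREADS=1;timeout 500 python3 beam3.py 3
```

```text
t 14.50 pos [ 0.861 -0.732  0.492] az -59.1 el -25.5 q [ 0.52  1.28  1.51  0.14 -1.    0.81  2.65] F [ 0.1  0.1 -1.4] op 0.474 s [-0.81 -0.58 -0.02]
(np.float64(-59.07973696204989), np.float64(-25.465200629829127))
0 [(np.float64(18.9), 4), (np.float64(18.9), 4), (np.float64(19.0), 4), (np.float64(19.3), 4)] (np.float64(-66.25553876173524), np.float64(-18.871227855207522))
1 [(np.float64(0.5), 14), (np.float64(1.5), 14), (np.float64(3.6), 14), (np.float64(3.0), 17)] (np.float64(-66.47892334975705), np.float64(0.5126944233571714))
0.5126944233571714
14
{'spin': np.int64(-36), 'e': (np.float64(0.368), np.float64(0.0), np.float64(0.0), np.float64(0.0), np.float64(0.0)), 'tilt': np.float64(4.3), 'minz': np.float64(0.19), 'steps': 173, 'q': array([-1.04,  1.27,  0.22,  1.69,  0.98,  1.51,  1.83])}
{'spin': np.int64(144), 'e': (np.float64(0.0), np.float64(0.0), np.float64(0.0), np.float64(0.0), np.float64(0.0)), 'tilt': np.float64(5.3), 'minz': np.float64(0.19), 'steps': 52, 'q': array([-1.3 ,  1.44,  0.75,  1.7 ,  0.64,  1.11, -0.98])}
([180.0, -420.0, 390.0], -80.0, 7) -> [ 0.612 -0.73  
[... 211 characters left out ...]
-48), 'e': (np.float64(0.375), np.float64(0.0), np.float64(0.0), np.float64(0.0), np.float64(0.0)), 'tilt': np.float64(6.3), 'minz': np.float64(0.2), 'steps': 176, 'q': array([-1.07,  1.27,  0.31,  1.66,  0.9 ,  1.43,  1.91])}
{'spin': np.int64(132), 'e': (np.float64(0.0), np.float64(0.0), np.float64(0.0), np.float64(0.0), np.float64(0.0)), 'tilt': np.float64(3.4), 'minz': np.float64(0.2), 'steps': 49, 'q': array([-1.2 ,  1.34,  0.55,  1.67,  0.76,  1.26, -1.09])}
([100.0, -110.0, -20.0], -80.0, 4) -> [ 0.806 -0.712  0.518] [-63.9 -20.1] [ 0.31  1.07  0.89  0.75 -0.12  0.41  2.66]
([-300.0, -10.0, -40.0], -80.0, 10) -> [ 0.728 -0.723  0.796] [-68.6  -1.5] [0.51 0.81 0.15 0.57 1.15 0.64 2.66]
```

The sim departs where joints sit on their stops, because measured values lie just inside them. I'll snap to the limits when re-planning.

```bash
sed -i "s/q0=np.array(r.get_state()\['q'\],float)/q0=np.array(r.get_state()['q'],float); print(q0.round(4)); q0=np.where(q0>HI-.015,HI,np.where(q0<LO+.015,LO,q0))/" beam3.py
export OPENBLAS_NUM_THREADS=1;timeout 500 python3 beam3.py 5
```

```text
[ 0.5196  1.2811  1.509   0.1353 -0.9999  0.8084  2.6542]
(np.float64(-58.85444511004219), np.float64(-25.381991020171174))
0 [(np.float64(12.0), 10), (np.float64(13.4), 10), (np.float64(15.3), 7), (np.float64(15.7), 7)] (np.float64(-56.07230613184235), np.float64(-10.470383515410392))
1 [(np.float64(3.7), 14), (np.float64(3.0), 17), (np.float64(5.2), 14), (np.float64(3.2), 20)] (np.float64(-69.91031066479898), np.float64(-3.6588795980047943))
2.960726079130513
17
{'spin': np.int64(-94), 'e': (np.float64(0.072), np.float64(0.0), np.float64(0.0), np.float64(0.0), np.float64(0.0)), 'tilt': np.float64(6.3), 'minz': np.float64(0.2), 'steps': 180, 'q': array([-0.85,  1.22, -0.18,  1.84,  1.26,  1.73,  1.6 ])}
{'spin': np.int64(86), 'e': (np.float64(0.001), np.float64(0.0), np.float64(0.0), np.float64(0.0), np.float64(0.0)), 'tilt': np.float64(3.3), 'minz': np.float64(0.18), 'steps': 48, 'q': array([-1.54,  1.88,  1.46,  1.87, -0.36,  0.64,  0.02])}
([-150.0, 10.0, 20.0], -80.0, 7) -> [ 0.862 -0.761  0.581] [-55.4 -13.8] [ 0.56  1.25  1.51  0.13 -1.    0.61  2.66]
([-580.0, 100.0, 130.0], -40.0, 10) -> [ 0.789 -0.8    0.74 ] [-56.5  -1.6] [ 0.64  1.14  1.51  0.13 -1.    0.49  2.66]
3.225997646895403
20
{'spin': np.int64(-44), 'e': (np.float64(0.634), np.float64(0.0), np.float64(0.0), np.float64(0.0), np.float64(0.0)), 'tilt': np.float64(1.7), 'minz': np.float64(0.17), 'steps': 176, 'q': array([-0.85,  1.28, -0.12,  1.66,  1.13,  1.82,  1.72])}
{'spin': np.int64(136), 'e': (np.float64(0.0), np.float64(0.0), np.float64(0.0), np.float64(0.0), np.float64(0.0)), 'tilt': np.float64(8.0), 'minz': np.float64(0.17), 'steps': 52, 'q': array([-1.33,  1.5 ,  0.83,  1.69,  0.59,  1.1 , -0.91])}
([-220.0, -40.0, 200.0], -40.0, 10) -> [ 0.771 -0.799  0.612] [-69.1 -15.6] [0.6  1.13 0.19 0.13 0.63 0.82 2.66]
([-80.0, 70.0, -100.0], -40.0, 10) -> [ 0.856 -0.767  0.62 ] [-66.6   3.2] [0.5  1.26 0.59 0.13 0.8  0.6  2.66]
```

```bash
python3 -m inch '-150 10 20 -80;-150 10 20 -80;-150 10 20 -80;-150 10 20 -80;-150 10 20 -80;-150 10 20 -80;-150 10 20 -80'>/dev/null; python3 az.py
export OPENBLAS_NUM_THREADS=1;timeout 500 python3 beam3.py 4
```

```text
t 15.20 pos [ 0.867 -0.747  0.555] az -56.1 el -17.5 q [ 0.54  1.26  1.51  0.14 -1.    0.68  2.65] F [-0.2 -1.1 -1.8] op 0.476 s [-0.79 -0.62 -0.04]
[ 0.5379  1.2557  1.5094  0.1358 -0.9995  0.6765  2.6541]
(np.float64(-55.84587859879224), np.float64(-17.40574591195335))
0 [(np.float64(5.5), 10), (np.float64(6.4), 10), (np.float64(6.5), 10), (np.float64(6.6), 10)] (np.float64(-52.29408729924061), np.float64(-2.4273816746276404))
1 [(np.float64(0.7), 14), (np.float64(2.7), 11), (np.float64(3.0), 11), (np.float64(3.3), 11)] (np.float64(-59.579102043119235), np.float64(-0.5662425864824233))
0.7346017692347293
14
{'spin': np.int64(-60), 'e': (np.float64(0.378), np.float64(0.0), np.float64(0.0), np.float64(0.0), np.float64(0.0)), 'tilt': np.float64(5.4), 'minz': np.float64(0.19), 'steps': 172, 'q': array([-1.  ,  1.24,  0.1 ,  1.79,  1.13,  1.53,  1.71])}
{'spin': np.int64(120), 'e': (np.float64(0.0), np.float64(0.0), np.float64(0.0), np.float64(0.0), np.float64(0.0)), 'tilt': np.float64(4.2), 'minz': np.float64(0.19), 'steps': 48, 'q': array([-1.29,  1.37,  0.64,  1.81,  0.85,  1.07, -1.
[... 284 characters left out ...]
': (np.float64(0.451), np.float64(0.0), np.float64(0.0), np.float64(0.0), np.float64(0.0)), 'tilt': np.float64(4.5), 'minz': np.float64(0.19), 'steps': 154, 'q': array([-1.16,  1.29,  0.36,  1.83,  1.05,  1.3 ,  1.76])}
{'spin': np.int64(46), 'e': (np.float64(0.0), np.float64(0.0), np.float64(0.0), np.float64(0.0), np.float64(0.0)), 'tilt': np.float64(5.2), 'minz': np.float64(0.16), 'steps': 50, 'q': array([-1.54,  1.9 ,  1.47,  1.84, -0.33,  0.68, -0.03])}
([-600.0, -40.0, -10.0], -80.0, 10) -> [ 0.847 -0.711  0.759] [-52.1  -3.4] [ 0.53  1.1   1.51  0.13 -1.    0.56  2.66]
([-220.0, 110.0, 170.0], 40.0, 10) -> [ 0.747 -0.766  0.842] [-57.6   0.3] [ 0.63  1.02  1.51  0.13 -1.    0.57  1.99]
```

```bash
python3 -m inch '-130 30 60 -40;-130 30 60 -40;-130 30 60 -40;-130 30 60 -40'>/dev/null; python3 az.py
python3 -m inch '-120 30 -90 -40;-120 30 -90 -40;-120 30 -90 -40;-120 30 -90 -40;-120 30 -90 -40;-120 30 -90 -40;-120 30 -90 -40'>/dev/null; python3 az.py
```

```text
t 15.60 pos [ 0.844 -0.782  0.592] az -56.5 el -12.6 q [ 0.58  1.24  1.51  0.14 -1.    0.59  2.65] F [ 0.6 -0.3 -1.6] op 0.473 s [-0.79 -0.61 -0.05]
t 16.30 pos [ 0.869 -0.744  0.606] az -61.4 el -7.6 q [0.5  1.21 0.67 0.14 0.29 0.62 2.65] F [-0.5 -0.7 -2.3] op 0.476 s [-0.74 -0.55  0.39]
```

```bash
export OPENBLAS_NUM_THREADS=1;timeout 500 python3 beam3.py 2
```

```text
[0.4951 1.2096 0.6682 0.139  0.2916 0.6173 2.6541]
(np.float64(-61.11372659661666), np.float64(-7.152694751151486))
0 [(np.float64(0.0), 4), (np.float64(0.0), 4), (np.float64(0.0), 4), (np.float64(0.0), 4)] (np.float64(-64.25802827174888), np.float64(-0.020866334954387812))
0.020866334954387812
4
{'spin': np.int64(-52), 'e': (np.float64(0.699), np.float64(0.0), np.float64(0.0), np.float64(0.0), np.float64(0.0)), 'tilt': np.float64(4.9), 'minz': np.float64(0.19), 'steps': 175, 'q': array([-0.8 ,  1.25, -0.21,  1.71,  1.18,  1.83,  1.66])}
{'spin': np.int64(128), 'e': (np.float64(0.0), np.float64(0.0), np.float64(0.0), np.float64(0.0), np.float64(0.0)), 'tilt': np.float64(4.8), 'minz': np.float64(0.19), 'steps': 46, 'q': array([-0.99,  1.25,  0.12,  1.72,  1.06,  1.56, -1.37])}
([-210.0, 190.0, 530.0], -80.0, 4) -> [ 0.833 -0.796  0.63 ] [-64.3  -0. ] [0.58 1.2  0.03 0.13 1.17 0.58 2.66]
0.03074551950850655
4
{'spin': np.int64(-52), 'e': (np.float64(0.697), np.float64(0.0), np.float64(0.0), np.float64(0.0), np.float64(0.0)), 'tilt': np.float64(4.8), 'minz': np.float64(0.19), 'steps': 175, 'q': array([-0.83,  1.24, -0.17,  1.73,  1.18,  1.78,  1.66])}
{'spin': np.int64(128), 'e': (np.float64(0.0), np.float64(0.0), np.float64(0.0), np.float64(0.0), np.float64(0.0)), 'tilt': np.float64(4.8), 'minz': np.float64(0.19), 'steps': 46, 'q': array([-1.  ,  1.25,  0.13,  1.74,  1.07,  1.54, -1.39])}
([-80.0, 90.0, 90.0], -40.0, 4) -> [ 0.851 -0.781  0.625] [-62.8   0. ] [0.56 1.21 0.03 0.13 1.17 0.57 2.66]
```

```bash
python3 -m inch '-80 90 90 -40;-80 90 90 -40;-80 90 90 -40;-80 90 90 -40'>/dev/null; python3 az.py
cat > path.py <<'E'
from sim2 import *; from term import goto; from plant import r
import sys
np.set_printoptions(precision=2,suppress=True)
q=np.array(r.get_state()['q'],float); _,T,_=fkj(q)
wps=eval(sys.argv[1]); spins=eval(sys.argv[2])
for w,sp in zip(wps,spins):
    X,_,_=fkj(q); tr=[]; T2=T@rod([0,np.radians(sp),0])
    q,n,A,k=goto(q,np.array(w),T2,40,tr)
    for x in tr[::4]+[tr[-1]]:
        p=fk(P,SG,x,True)[2]; 
        # closest approach to gauge arm/column boxes
        def box(c):
            best=9
            for lo,hi in(((.522,.157,.299),(.70,.183,.385)),((.66,.14,0),(.71,.19,.34)),((.52,.115,0),(.71,.225,.018)),((.525,.165,.17),(.535,.175,.3))):
                best=min(best,np.linalg.norm(np.maximum(0,np.maximum(np.array(lo)-c,c-np.array(hi)))))
            return best
        ds=[min(box(A_+(B-A_)*t) for t in np.linspace(0,1,15)) for A_,B in zip(p[:-1],p[1:])]
        print('  ',p[1],p[2],p[3],'d',np.array(ds))
    print(w,sp,'err',round(n,3),round(A,3),'rows',k,q)
E
python3 path.py '[(.6,-.4,.55),(.40,.0,.55),(.38,.33,.50),(.40,.33,.25)]' '[0,0,0,0]'
```

```text
t 16.70 pos [ 0.844 -0.776  0.662] az -63.0 el 2.5 q [0.54 1.2  0.49 0.14 0.75 0.53 2.65] F [ 0.1 -1.6 -2.9] op 0.472 s [-0.68 -0.41  0.61]
   [ 0.45 -0.25  0.58] [ 0.7  -0.47  0.64] [ 0.85 -0.76  0.66] d [0.41 0.45 0.68]
   [ 0.49 -0.1   0.6 ] [ 0.67 -0.39  0.61] [ 0.82 -0.68  0.62] d [0.31 0.33 0.59]
   [ 0.44 -0.03  0.69] [ 0.6  -0.32  0.59] [ 0.74 -0.6   0.61] d [0.34 0.37 0.52]
   [0.37 0.08 0.77] [ 0.48 -0.16  0.55] [ 0.63 -0.44  0.56] d [0.38 0.34 0.36]
   [0.35 0.11 0.77] [ 0.46 -0.12  0.54] [ 0.6  -0.4   0.55] d [0.39 0.31 0.32]
(0.6, -0.4, 0.55) 0 err 0.0 0.0 rows 15 [-0.36  0.71  0.89  2.08  2.27  0.86  0.68]
   [0.33 0.15 0.78] [ 0.43 -0.07  0.54] [ 0.58 -0.36  0.55] d [0.4  0.29 0.29]
   [0.2  0.28 0.8 ] [0.34 0.11 0.54] [ 0.49 -0.18  0.55] d [0.46 0.24 0.24]
   [0.02 0.36 0.78] [0.26 0.28 0.54] [ 0.4  -0.    0.55] d [0.53 0.32 0.24]
   [0.02 0.36 0.78] [0.26 0.28 0.54] [ 0.4  -0.    0.55] d [0.53 0.32 0.24]
(0.4, 0.0, 0.55) 0 err 0.0 0.0 rows 9 [-1.56  0.7   1.08  2.32  1.18  1.14  1.23]
   [0.   0.38 0.76] [0.25 0.33 0.53] [0.4  0.05 0.54] d [0.53 0.34 0.22]
   [-0.04  0.45  0.68] [0.24 0.53 0.5 ] [0.38 0.25 0.51] d [0.54 0.46 0.2 ]
   [-0.04  0.48  0.64] [0.24 0.61 0.49] [0.38 0.33 0.5 ] d [0.53 0.53 0.23]
(0.38, 0.33, 0.5) 0 err 0.0 0.0 rows 7 [-1.69  1.01  0.92  1.56  0.68  1.63  1.69]
   [-0.03  0.5   0.61] [0.24 0.61 0.44] [0.38 0.33 0.45] d [0.53 0.52 0.21]
   [-0.    0.55  0.46] [0.26 0.61 0.24] [0.4  0.33 0.25] d [0.52 0.51 0.2 ]
   [-0.    0.55  0.46] [0.26 0.61 0.24] [0.4  0.33 0.25] d [0.52 0.51 0.2 ]
(0.4, 0.33, 0.25) 0 err 0.001 0.0 rows 5 [-1.61  1.37  0.77  1.55  0.48  1.45  1.44]
```

Tool elevation is about +3°, which suits both flips. Moving back towards the gauge.

```bash
python3 to.py .6 -.4 .55; python3 - <<'E'
from h import *
s=r.snapshot('top')
for p in((312,52),(228,48),(225,20),(305,27)): print(p,[atz(s,p,z)[:2].round(2) for z in(0,.2,.3)])
E
```

```text
shift mm [ 101.9 -450.6  -19.9] dist 462
(312, 52) [array([0.33, 0.65]), array([0.35, 0.55]), array([0.35, 0.5 ])]
(228, 48) [array([0.57, 0.68]), array([0.55, 0.58]), array([0.54, 0.53])]
(225, 20) [array([0.58, 0.76]), array([0.56, 0.65]), array([0.55, 0.59])]
(305, 27) [array([0.35, 0.72]), array([0.36, 0.61]), array([0.37, 0.56])]
```

```bash
python3 -m inch '102 -451 -20 0;102 -451 -20 0;102 -451 -20 0;102 -451 -20 0;102 -451 -20 0;102 -451 -20 0;102 -451 -20 0;102 -451 -20 0;102 -451 -20 0;102 -451 -20 0' >/dev/null; python3 az.py; python3 to.py .40 0 .55
```

```text
t 17.75 pos [ 0.712 -0.549  0.596] az -63.0 el 2.9 q [-0.08  0.85  0.93  1.57  2.27  0.52  0.79] F [ 0.2 -0.5 -1. ] op 0.477 s [-0.67 -0.4   0.62]
shift mm [  29.4 -632.2   13.7] dist 633
```

```bash
python3 -c "
from term import *; from plant import r
q=np.array(r.get_state()['q'],float); print(align(q,1),align(q,-1))"
python3 path.py '[(.40,.0,.55),(.40,.31,.50),(.45,.31,.20)]' '[-51,-51,-51]' | grep err
python3 -m inch '29 -632 14 -51;29 -632 14 -51;29 -632 14 -51;29 -632 14 -51;29 -632 14 -51;29 -632 14 -51;29 -632 14 -51;29 -632 14 -51;29 -632 14 -51;29 -632 14 -51' >/dev/null; python3 az.py; python3 to.py .40 .15 .53
```

```text
-52 128
(0.4, 0.0, 0.55) -51 err 0.0 0.0 rows 13 [-1.63  0.98  1.49  2.33  1.11  0.7   2.32]
(0.4, 0.31, 0.5) -51 err 0.0 0.0 rows 7 [-1.7   1.07  1.06  1.61  0.64  1.5   2.66]
(0.45, 0.31, 0.2) -51 err 0.0 0.0 rows 7 [-1.56  1.5   0.86  1.51  0.41  1.34  2.39]
t 18.75 pos [ 0.468 -0.115  0.558] az -63.1 el 2.8 q [-1.28  0.94  1.5   2.36  1.7   0.55  1.83] F [ 0.3  1.6 -0.6] op 0.471 s [ 0.01 -0.04  1.  ]
shift mm [ -59.4 -268.3  -15.4] dist 275
```

The spacer axis is now vertical, with the former +x end up. I'll look at the top face.

```bash
python3 - <<'E'
from h import *
for c in('side','top'):
    s=snap(c,c+'5'); st=r.get_state(); p=proj(s,st['tool_pos']); print(c,p)
    a,b=int(p[0]),int(p[1]); I=s['frame'][:,:,::-1]; y0=max(0,a-60);x0=max(0,b-60)
    cv2.imwrite(f'pics/{c}5c.png',cv2.resize(I[y0:y0+120,x0:x0+120],(600,600),interpolation=2))
E
```

```text
side (np.float64(46.97523197142107), np.float64(365.2226069573177))
top (np.float64(253.60234933678674), np.float64(345.3634315266247))
```

View pics/side5c.png

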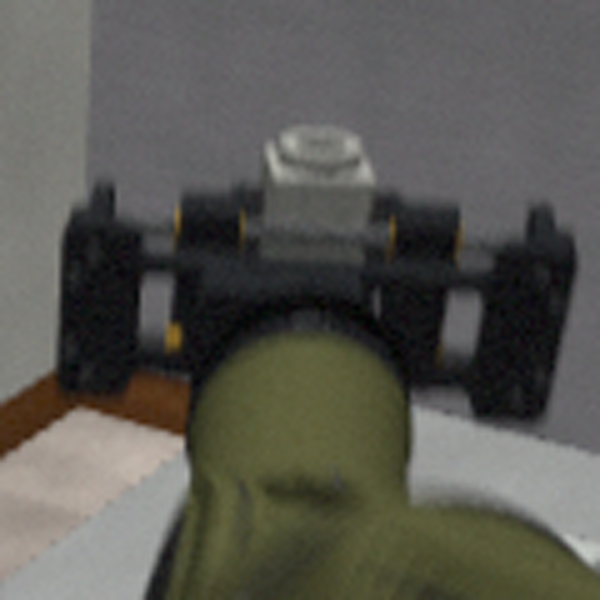

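View pics/top5c.png

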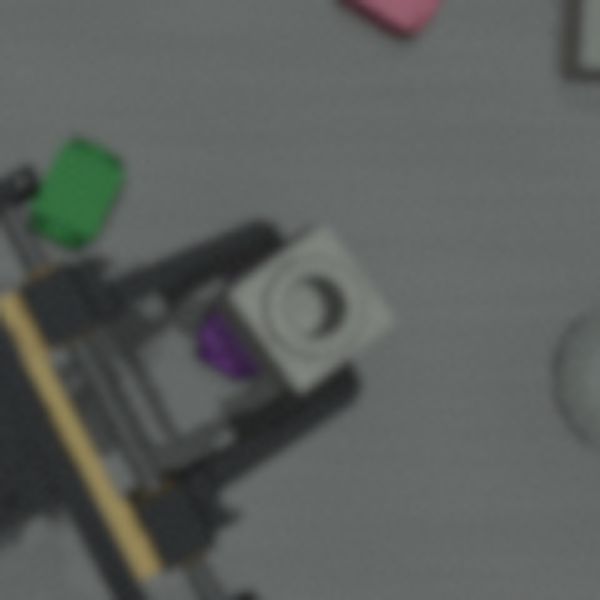

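The top view shows the boss with a recessed hole (dark crescent at about row 254, column 347), so the hole end already seems to be up. The feeler will confirm. I'll triangulate the mouth centre in the tool frame.

```bash
python3 - <<'E'
from h import *
from scipy.spatial.transform import Rotation as Ro
np.set_printoptions(precision=4,suppress=True)
s=r.get_state();R=Ro.from_quat(s['eef_rot']).as_matrix();x=s['tool_pos']
T=r.snapshot('top');S=r.snapshot('side')
m,g=tri(T,(193+308/5,285+305/5),S,(147/5,305+320/5)); print('mouth',m,'gap',g,'tool',R.T@(m-x))
m2=atz(T,(193+308/5,285+305/5),x[2]+.03); print('by z',m2,'tool',R.T@(m2-x))
m3=atz(T,(193+308/5,285+311/5),x[2]+.03); print(R.T@(m3-x)); print(x,R)
E
```

```text
mouth [ 0.4643 -0.1069  0.5907] gap 0.003993014545949117 tool [ 0.0023 -0.0036  0.0345]
by z [ 0.4663 -0.1067  0.5865] tool [ 0.0005 -0.0031  0.0302]
[ 0.0015 -0.0013  0.0301]
[ 0.4691 -0.1103  0.5565] [[-0.8866  0.4615 -0.0314]
 [-0.4625 -0.8858  0.0375]
 [-0.0105  0.0478  0.9988]]
```

```bash
python3 to.py .40 .20 .52; python3 path.py '[(.40,.20,.52),(.41,.33,.45),(.45,.32,.125),(.533,.1685,.125),(.533,.1685,.189)]' '[0]*5'
```

```text
shift mm [ -81.5 -313.6  -23.7] dist 325
   [0.11 0.45 0.66] [0.32 0.21 0.54] [ 0.46 -0.08  0.55] d [0.48 0.26 0.23]
   [-0.04  0.49  0.63] [0.28 0.39 0.52] [0.42 0.11 0.53] d [0.53 0.35 0.19]
   [-0.07  0.49  0.62] [0.25 0.48 0.5 ] [0.4  0.2  0.52] d [0.54 0.42 0.18]
(0.4, 0.2, 0.52) 0 err 0.0 0.0 rows 7 [-1.75  1.07  1.28  1.9   0.66  1.17  2.66]
   [-0.06  0.5   0.6 ] [0.26 0.53 0.48] [0.4  0.24 0.5 ] d [0.54 0.44 0.17]
   [-0.04  0.52  0.57] [0.26 0.61 0.43] [0.41 0.33 0.45] d [0.53 0.5  0.2 ]
(0.41, 0.33, 0.45) 0 err 0.0 0.0 rows 3 [-1.68  1.17  1.06  1.56  0.56  1.47  2.66]
   [-0.03  0.53  0.53] [0.27 0.61 0.38] [0.42 0.33 0.4 ] d [0.53 0.5  0.18]
   [0.01 0.56 0.38] [0.3  0.6  0.19] [0.44 0.32 0.2 ] d [0.52 0.47 0.17]
   [0.03 0.56 0.31] [0.3  0.6  0.11] [0.45 0.32 0.13] d [0.51 0.44 0.16]
(0.45, 0.32, 0.125) 0 err 0.0 0.0 rows 7 [-1.55  1.63  0.86  1.4   0.31  1.36  2.39]
   [0.05 0.56 0.31] [0.33 0.56 0.11] [0.47 0.28 0.13] d [0.5  0.4  0.12]
   [0.11 0.55 0.29] [0.39 0.45 0.11] [0.53 0.17 0.13] d [0.48 0.28 0.04]
(0.533, 0.1685, 0.125) 0 err 0.0 0.0 rows 4 [-1.41  1.67  0.93  1.67  0.41  0.96  2.29]
   [0.1  0.55 0.33] [0.39 0.45 0.16] [0.53 0.17 0.18] d [0.48 0.3  0.  ]
   [0.1  0.55 0.34] [0.39 0.45 0.17] [0.53 0.17 0.19] d [0.48 0.3  0.  ]
(0.533, 0.1685, 0.189) 0 err 0.0 0.0 rows 2 [-1.42  1.58  0.98  1.74  0.46  0.94  2.33]
```

```bash
python3 -m inch '-82 -314 -24 0;-82 -314 -24 0;-82 -314 -24 0;-82 -314 -24 0;-82 -314 -24 0;-82 -314 -24 0;-82 -314 -24 0;-82 -314 -24 0' >/dev/null; python3 az.py; python3 to.py .455 .30 .45;  python3 path.py '[(.455,.30,.45),(.48,.27,.125),(.533,.1685,.125),(.533,.1685,.189)]' '[0]*5' |grep err
```

```text
t 19.75 pos [0.404 0.205 0.518] az -62.6 el 2.9 q [-1.74  1.04  1.22  1.89  0.69  1.21  2.62] F [-0.8 -0.7 -2.3] op 0.473 s [ 0.   -0.03  1.  ]
shift mm [-87.9 -64.3 -65.9] dist 127
(0.455, 0.3, 0.45) 0 err 0.0 0.0 rows 3 [-1.62  1.18  1.1   1.59  0.58  1.36  2.66]
(0.48, 0.27, 0.125) 0 err 0.0 0.0 rows 7 [-1.51  1.64  0.88  1.51  0.34  1.22  2.36]
(0.533, 0.1685, 0.125) 0 err 0.0 0.0 rows 3 [-1.41  1.68  0.93  1.67  0.41  0.96  2.29]
(0.533, 0.1685, 0.189) 0 err 0.0 0.0 rows 2 [-1.42  1.58  0.98  1.74  0.46  0.93  2.33]
```

```bash
python3 -m inch '-88 -64 -66 0;-88 -64 -66 0;-88 -64 -66 0;-88 -64 -66 0' >/dev/null; python3 az.py; python3 to.py .48 .27 .128
```

```text
t 20.15 pos [0.457 0.294 0.449] az -63.1 el 3.0 q [-1.61  1.17  1.06  1.6   0.61  1.38  2.63] F [ 0.1 -0.2 -1.6] op 0.475 s [ 0.   -0.03  1.  ]
shift mm [  -6.2   14.7 -322.2] dist 323
```

```bash
python3 -m inch '-6 15 -50 0;-6 15 -100 0;-6 15 -150 0;-6 15 -200 0;-6 15 -250 0;-6 15 -290 0;-6 15 -315 0;-6 15 -322 0;-6 15 -322 0' >/dev/null; python3 az.py; python3 - <<'E'
from h import *
for c in('side','top'):
    s=snap(c,c+'6'); st=r.get_state(); p=proj(s,st['tool_pos']); print(c,p)
    a,b=int(p[0]),int(p[1]); I=s['frame'][:,:,::-1]
    cv2.imwrite(f'pics/{c}6c.png',cv2.resize(I[a-80:a+60,b-70:b+70],(700,700),interpolation=2)); print(a-80,b-70)
E
python3 to.py .533 .1685 .128
```

```text
t 21.05 pos [0.478 0.267 0.132] az -63.3 el 3.2 q [-1.5   1.62  0.85  1.51  0.37  1.24  2.33] F [-0.2 -0.2 -1.5] op 0.471 s [ 0.   -0.03  1.  ]
side (np.float64(295.6343448364301), np.float64(256.8625451236725))
215 186
top (np.float64(257.6302744515769), np.float64(176.59845504374672))
177 106
shift mm [ -4.1 113.4 -12. ] dist 114
```

View pics/side6c.png

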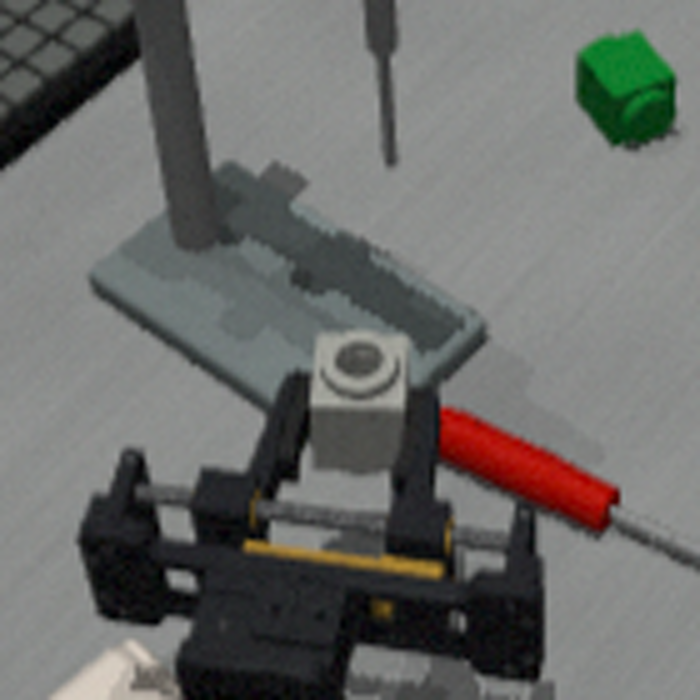

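View pics/top6c.png

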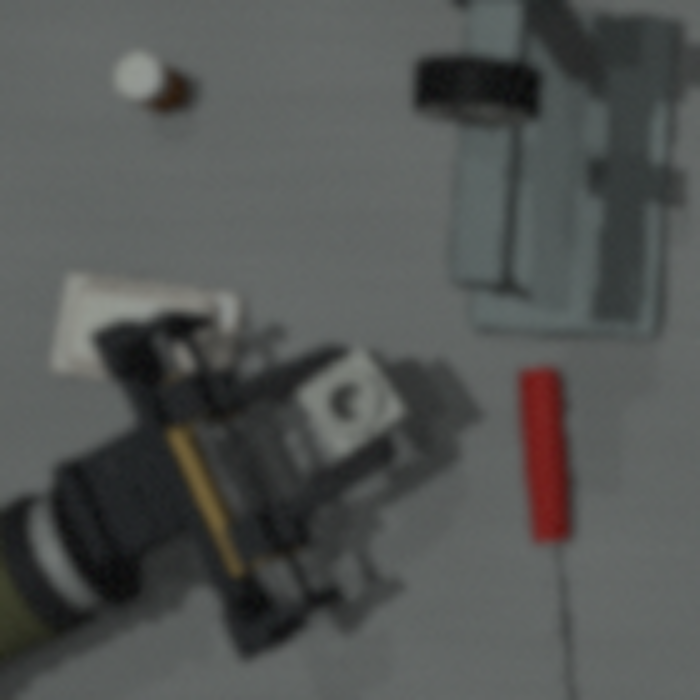

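The hole is plainly visible and facing up, mouth at side pixel (287,258), feeler tip at side pixel (248,264). Computing the alignment.

```bash
python3 - <<'E'
from h import *
from scipy.spatial.transform import Rotation as Ro
np.set_printoptions(precision=4,suppress=True)
s=r.get_state();R=Ro.from_quat(s['eef_rot']).as_matrix();x=s['tool_pos']
T=r.snapshot('top');S=r.snapshot('side')
a,b=(257.4,175.6),(286.6,258)
m,g=tri(T,a,S,b); print('mouth',m,g,'tool',R.T@(m-x))
for c,p in((T,a),(S,b)):
    m=atz(c,p,x[2]+.03); print('by z',m,R.T@(m-x))
print('tip side',atz(S,(247.6,264),.17), 'base corners',[atz(T,p,.018)[:2] for p in((242.8,201),(243.8,238))])
print('base side corners',[atz(S,p,.018)[:2] for p in((215+325/5,186+485/5),(215+275/5,186+92/5),)])
print(x)
E
```

```text
mouth [0.4769 0.2643 0.1615] 0.001831687407206947 tool [0.0023 0.0046 0.0276]
by z [0.4776 0.2643 0.1637] [0.0017 0.005  0.0298]
by z [0.4748 0.2652 0.1637] [0.0037 0.003  0.0299]
tip side [0.5314 0.1721 0.17  ] base corners [array([0.5242, 0.2242]), array([0.5208, 0.1172])]
base side corners [array([0.5158, 0.1241]), array([0.7068, 0.2177])]
[0.478  0.2683 0.1337]
```

```bash
python3 to.py .533 .174 .127
```

```text
shift mm [ -6.7 109.  -12.4] dist 110
```

```bash
python3 -m inch '-7 0 -12 0;-7 30 -12 0;-7 60 -12 0;-7 90 -12 0;-7 109 -12 0;-7 109 -12 0;-7 109 -12 0' >/dev/null; python3 az.py; python3 - <<'E'
from h import *
s=snap('side','side7'); I=s['frame'][:,:,::-1]; cv2.imwrite('pics/side7c.png',cv2.resize(I[190:310,200:320],(720,720)[:1]*2 if 0 else (600,600),interpolation=2))
E
```

```text
t 21.95 pos [0.533 0.175 0.126] az -63.2 el 3.1 q [-1.4   1.66  0.9   1.65  0.44  1.    2.26] F [-0.4 -0.6 -1.4] op 0.474 s [ 0.   -0.03  1.  ]
```

View pics/side7c.png

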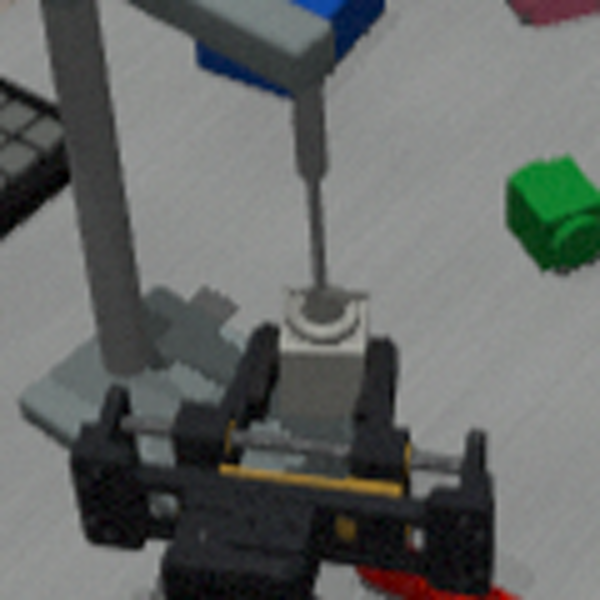

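```bash
python3 - <<'E'
from h import *
np.set_printoptions(precision=4,suppress=True)
S=r.snapshot('side')
for z in(.154,.157): print(atz(S,(250.4,264.4),z))
print(atz(S,(248,264),.17)); s=r.get_state();print(s['tool_pos'])
I=cv2.imread('pics/side7.png')[235:265,245:285]; cv2.imwrite('pics/side7z.png',cv2.resize(I,(800,600),interpolation=0))
E
```

```text
[0.5352 0.167  0.154 ]
[0.5333 0.1691 0.157 ]
[0.5306 0.1731 0.17  ]
[0.533  0.1756 0.1251]
```

View pics/side7z.png

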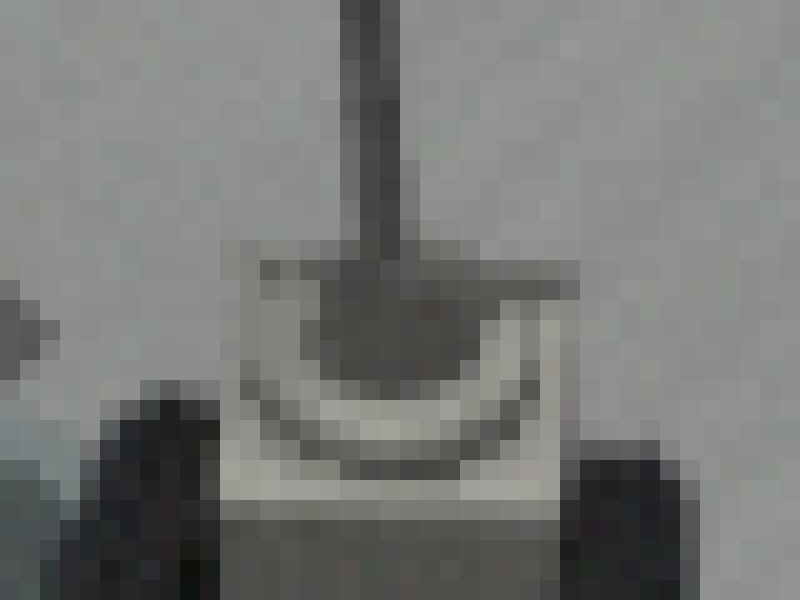

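Hole and feeler line up to about 3 mm (7 mm margin). Rising in steps while watching the force.

```bash
python3 -m inch '0 0 6 0;0 0 12 0;0 0 18 0;0 0 24 0;0 0 30 0;0 0 30 0;0 0 30 0' >/dev/null; python3 az.py; python3 - <<'E'
from h import *
s=snap('side','side8'); I=s['frame'][:,:,::-1]; cv2.imwrite('pics/side8c.png',cv2.resize(I[180:280,210:310],(600,600),interpolation=2))
E
```

```text
t 22.75 pos [0.532 0.175 0.155] az -63.2 el 3.1 q [-1.41  1.61  0.92  1.68  0.46  0.99  2.28] F [ 0.5 -0.  -1.6] op 0.475 s [ 0.   -0.03  1.  ]
```

View pics/side8c.png

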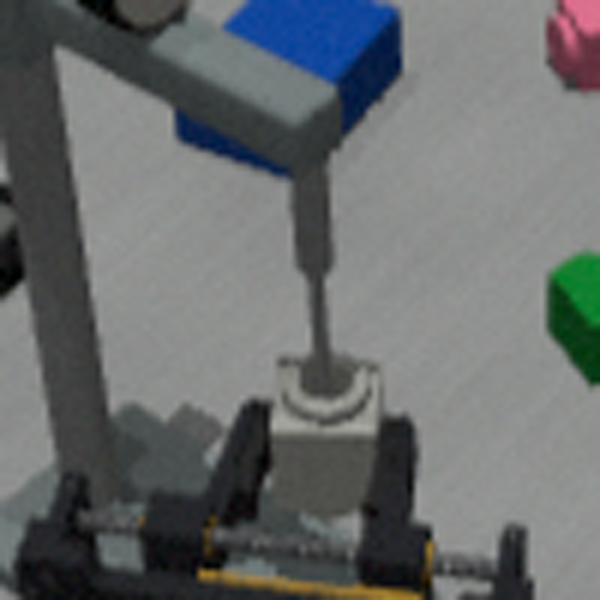

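The pin is inside the hole and the force hasn't changed: it's the hole, not a solid end. Continuing up to about 10 mm of feeler push.

```bash
python3 -m inch '0 0 4 0;0 0 8 0;0 0 12 0;0 0 16 0;0 0 20 0;0 0 20 0;0 0 20 0' >/dev/null; python3 az.py;  python3 -m inch '0 0 3 0;0 0 6 0;0 0 9 0;0 0 9 0;0 0 9 0' >/dev/null; python3 az.py; python3 -m inch '0 0 2 0;0 0 4 0;0 0 5 0;0 0 5 0;0 0 5 0;0 0 5 0' >/dev/null; python3 az.py; python3 - <<'E'
from h import *
s=snap('side','side9'); I=s['frame'][:,:,::-1]; cv2.imwrite('pics/side9c.png',cv2.resize(I[180:280,210:310],(600,600),interpolation=2))
E
```

```text
t 23.50 pos [0.531 0.176 0.175] az -63.2 el 3.1 q [-1.41  1.59  0.93  1.7   0.48  0.99  2.3 ] F [-0.1 -0.1 -2. ] op 0.474 s [ 0.   -0.03  1.  ]
t 24.00 pos [0.531 0.176 0.184] az -63.2 el 3.1 q [-1.41  1.57  0.94  1.71  0.48  0.99  2.3 ] F [ 0.3 -1.  -3.8] op 0.472 s [ 0.   -0.03  1.  ]
t 24.60 pos [0.53  0.177 0.189] az -63.2 el 3.1 q [-1.41  1.56  0.94  1.72  0.49  0.99  2.31] F [ 0.3 -0.8 -4.2] op 0.470 s [ 0.   -0.03  1.  ]
```

View pics/side9c.png

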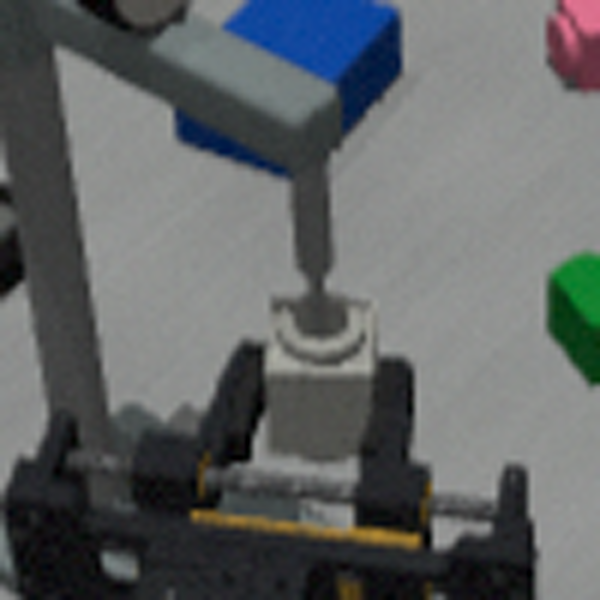

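Push force is up by about 2.6 N, which matches the spring at mid-travel. One steady hold for averaged force and stability, then a check of the bystanders.

```bash
for i in 1 2 3 4; do python3 -m inch '0 0 0 0;0 0 0 0' | grep -E 'clock|pos|force' | tr '\n' ' '; echo; done; python3 - <<'E'
from h import *
from scipy.spatial.transform import Rotation as Ro
np.set_printoptions(precision=3,suppress=True)
T=snap('top','top9');S=r.snapshot('side')
for c,s in(('top',T),('side',S)):
    for n in('collar','dish','slide_box','sample_box','mouse','vial','driver'):
        d=r.tip_of(c,n)[:1]
        if d: print(c,n,round(d[0]['p'],2),np.round(d[0]['centre']),atz(s,d[0]['centre'],0)[:2])
E
```

```text
clock: 24.85 tool_pos: [0.5305, 0.1766, 0.189] contact_force: [1.0, -0.3, -4.4] 
clock: 25.05 tool_pos: [0.5304, 0.1765, 0.1891] contact_force: [1.3, -1.1, -5.2] 
clock: 25.25 tool_pos: [0.5305, 0.1765, 0.1891] contact_force: [0.4, -0.9, -4.2] 
clock: 25.45 tool_pos: [0.5305, 0.1765, 0.1891] contact_force: [0.8, -1.5, -4.7] 
top collar 0.65 [263. 295.] [ 0.466 -0.047]
top dish 0.95 [266. 409.] [ 0.454 -0.38 ]
top slide_box 0.57 [150. 315.] [ 0.804 -0.111]
top sample_box 0.75 [192. 423.] [ 0.673 -0.433]
top mouse 0.58 [242. 135.] [0.528 0.421]
top vial 0.46 [195. 138.] [0.67  0.418]
top driver 0.94 [282. 219.] [0.41  0.172]
side collar 0.48 [252. 337.] [ 0.461 -0.056]
side dish 0.78 [194. 391.] [ 0.452 -0.382]
side slide_box 0.75 [196. 257.] [ 0.803 -0.124]
side sample_box 0.93 [164. 340.] [ 0.673 -0.429]
side mouse 0.74 [366. 200.] [0.529 0.419]
side vial 0.56 [334. 162.] [0.661 0.413]
side driver 0.69 [320. 308.] [0.402 0.178]
```

View pics/top9.png

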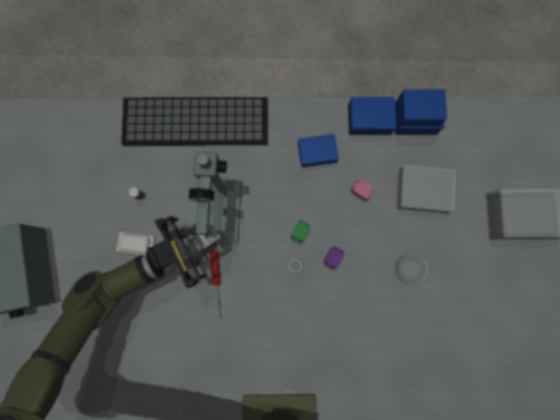

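Feeler push averages about 2.9 N, or roughly 9–10 mm of travel. The pose is steady and the bystanders haven't moved. Handing in.

```bash
python3 -c "
from plant import r
print(r.finish_job())"; python3 az.py
```

```text
the job is handed in; nothing more can be done
None
the job is handed in; nothing more can be done
```

The job is handed in at about 25.6 s. The spacer is held hole-up under the depth gauge, with the feeler down in the hole and pushed up about 10 mm. The hand-in gives no verdict, so this rests on my own last checks.

**What I did**
- I picked the bare grey spacer and gripped it across its flats with 40 N.
- The rows cannot tilt the tool, so I tilted it by repeatedly commanding poses out of reach, planned with a kinematic model fitted from the logged poses.
- I then turned the spacer upright and brought it in under the feeler from the side.

**Last checks**
- **Hole end:** the hole shows in both camera views. When I raised the spacer, the feeler went at least 15 mm inside with no rise in force, so it was the hole and not the solid end.
- **Tilt:** the spacer axis is about 2° from vertical, worked out from the tool pose and the grasp geometry, with a limit of 12°.
- **Height and steadiness:** the tool centre point (at about the spacer's centre) held at 0.189 m, steady to 0.1 mm over 0.6 s.
- **Feeler push:** downward force rose from about 1.7 N (the spacer's weight) to about 4.6 N. That is roughly 2.9 N on the feeler, or about 9–10 mm of travel by its spring figures.
- **Other things on the bench:** all were found within about 12 mm of their first measured places, which is the scatter of the measurement.

**Where checks disagreed:** one rough reading of the exposed pin in the picture gave about 12 mm of push instead of 10, still well inside the 3–19 mm range. Force readings carried up to about 1 N of noise.

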